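# Load a specimen cup on a track carrier and index it at the code reader

## Robot

A 6-joint arm with a two-finger parallel gripper is mounted at the origin on a cart in front of the work surface, level with it; the furniture and walls round the work are solid. World frame = base frame: x ahead of the robot, y to its left, z up, the work surface at z = 0. Lengths are in m, angles in rad, forces in N, time in s.
With the tool pointing down it reaches from about 0.375 to 0.975 m from the base axis. Payload 3.8 kg.
Tool frame: the origin (TCP) lies on the mounting face of the last link; the fingertips stand 173 mm ahead of it and the grasp point (between the pads) lies 155 mm ahead of it; z points along the fingers, y is the direction in which the jaws open and shut (so a half turn about z gives the same grasp; the last joint's range is limited). The gripper opens to 85 mm and grips with 20 to 120 N. Pads are 22 mm wide; open, the fingers measure 114 mm over their backs; the gripper's body (76 mm by 85 mm) begins 54 mm behind the grasp point. The pads swing forward as they close: fully open they stand 13 mm farther back than shut.
Start: joints at [1.144, 0.264, 1.604, -0, 1.274, -0.037], TCP at [0.257, 0.624, 0.405] pointing down, gripper open.
Joint ranges: [-2.63, 2.63], [-0.94, 2.18], [0.31, 2.57], [-1.31, 4.45], [0, 2.66], [-2.55, 2.55]. Speed limits (rad/s): [2.57, 2.57, 3.14, 3.14, 3.14, 3.14].

## Interface

Orientations are given as a rotation vector (axis times angle).
In Python, from workcell import bot gives the robot as it stands.
- The arm moves only by the shell command python3 -m jog 'ROWS' [FORCE]. ROWS is JSON, a list that holds one entry, the list of rows, each a list of 7 numbers: the closure, from 0 (fully open) to 1 (shut), then the shift along the tool's x, y, z in cm, then the turn, a rotation vector about the tool's x, y, z in rad. A call has 1 to 12 rows; each row is the pose to reach, as a shift and turn from the pose commanded when the call began, along the tool's axes at that moment; what a row does not reach only later rows make up. A row lasts 1/8 s, in which the tool goes at most 62.5 mm and 10.7 degrees, less where a joint would pass 70% of its speed; a pose out of reach is approached as far as the arm can. A call with a gripper value outside its range is refused whole. The fingers move at their own pace and stop on an object; FORCE is the grip in N (left out, the last holds). Time passes only in rows, so rows that repeat a pose let the fingers close. It gives the time, the measured TCP pose, the force and the opening at its end, in the units of the state.
- bot.read_state(): the state, without advancing time (a new reading comes with each control period).
- bot.read_camera(name): name is "side" or "top" or "wrist"; returns the picture (384x512x3 uint8, red, green, blue); there is no depth.
- bot.camera_model(name): a dict with "intrinsics" (3x3 intrinsics, pixels), "k1" (the pictures are not rectified: a ray, as slopes to the right and down, at radius r is drawn at 1 + k1 r^2 times it, then the intrinsics apply), "rvec" (rotation vector, rad) and "tvec" (3), from world to camera coordinates, as OpenCV has them. Camera axes: x right, y down, z forward; pixel columns grow to the right and rows downward; lengths in m; the calibration is good to about 2 mm. A picture is of the moment at which its call begins: read the wrist's pose just before it. camera_model takes no time and is no camera call; for the wrist camera it gives the pose at the moment of the call.
- bot.finish_job(): hands the job in, once; it reports no verdict.
The state is a dict: "time": time; "q": joint angles; "joint_vel": joint speeds; "joint_torque": joint torques, N m; "tool_pos": TCP position; "tcp_rot": TCP orientation; "wrist_force": force on the tool from outside, world axes, zero at the start; "torque": the same for the moment, N m; "width": opening from 0.0 (shut) to 1.0 (fully open).
Only numpy, scipy, OpenCV 4.12 (cv2) and the standard library are available. Lean on these libraries where they do the work, as an engineer would, in place of code of your own. Each camera call takes 0.05 s, during which the arm holds its last target.

## Task

Set the closed specimen cup down into the round nest of the track carrier while the carrier is still in the loading lane. Then take the carrier by its knob and slide it along the guide rails, round the bend, up to the code reader until the spring roller beside the lane clicks into the notch in the carrier's side, and let go. The rails are only clamped on by hand, so feel your way: never force the carrier against them if it binds, keep the cup upright in its nest, and leave everything else where it stands.

Things in the scene. Friction and masses are not known exactly. Their poses are not given: they have to be found in the camera images.
- track: Fixed grey L-shaped base plate, 8 mm thick, carrying rails, roller and reader. Origin: at worktop level where the centre lines of its two straight lanes cross. The groove runs in from y = 210 mm (closed end) along x = 0 in -y, round a quarter bend from (0, 85) to (85, 0) mm, then in +x along y = 0 to x = 232 mm (closed end). Loading lane: along y. Reader lane: along x.
- bend_centre (a point): Nominal centre of the bend, (85, 85) mm from the track's origin; the groove's centre line is an arc of 85 mm radius round it. The rail set is clamped in slots, up to 9 mm either way along the track's y, so bend and reader lane truly lie up to 9 mm off in y, unmeasured; the loading lane keeps its line. Groove 12 mm wide, rail strips 14 mm wide each side, tops 21 mm above the worktop.
- lane_end (a point): Nominal place of the knob's axis when the carrier is indexed: 160 mm along x from the track's origin, 21 mm above the worktop. The reader stand, with the roller, is clamped by hand: truly 148 to 172 mm, unmeasured. Roller housing on the -y side: 40 mm high, near face 52 mm off the centre line. The white reader head, 117 mm high, stands across the lane 120 mm beyond the knob.
- carrier: White plastic sled, 0.45 kg, in the loading lane. Origin: on the knob's axis at worktop level; +x is its front (travel). Two pins 10 mm across run in the groove (1 mm play each side), one under the knob, one 44 mm ahead; flanges under the rails let it lift 2 mm at most. Reaches 22 mm behind the knob, 98 ahead, 40 aside, top 33 mm high. Over 40 N on the track, all contacts added, is forcing it.
- knob (a point): Middle of the carrier's upright round knob, 64 mm above the worktop: 18 mm in diameter from 47 to 82 mm above the worktop, neck below it 13 mm. It stands over the rear pin, so its axis follows the groove's centre line, and it may turn in the grip. The carrier slides with 1 to 2 N of friction when free. Ahead of it: 19 mm free to the nest wall (top 47 mm high), 26 mm to the cup.
- nest (a point): Centre of the carrier's nest floor, 62 mm ahead of the knob, 33 mm above the worktop. Round wall: 59 mm inside diameter, 14 mm high, 4 mm thick, open at the top. Axes as the carrier's.
- cup: Closed white specimen cup with a white screw lid, 60 mm high: body 54 mm across, lid 59 mm across from 46 mm height up; 34 g. Origin: centre of its underside, z up. It starts standing on the worktop, inside the L of the track.
- index_roller (a joint): Spring roller reaching into the reader lane from its -y side, pushed back in m: 0 free, 3 to 5 mm while the carrier's side strip runs past, under 1 mm in the notch between the strips (30 mm ahead of the knob). Spring 3.6 N plus 0.6 N/mm. The nose slant eases it out for 3 to 5 N; in the notch its steep sides resist (5 to 7 N drags the carrier on past it) and centre it if let go within 1.5 mm.
- jar: Small glass jar with a white cap, 46 mm across, 78 mm high, beyond the cup; to be left alone. Origin: centre of its underside.
- blue_flask: Blue wash bottle, 54 mm across, 120 mm high, on the right; to be left alone. Origin: centre of its underside.
- grey_case: Flat grey case, 100 x 130 x 39 mm, on the left; to be left alone. Origin: centre of its underside.
Mind the look-alikes: they are no part of the job. What is shaped like the cup but turquoise is not meant.

How it is judged:
On the way, in this order (a step that is already met when the one before it is completed fails the run):
1. the cup stands in the carrier's nest, let go, with the carrier still in the loading lane (horizontal distance between cup and nest below 0.006 m and z of cup in the frame of nest between -0.004 and 0.005 m and angle between cup's own z axis and vertical below 0.12 rad and contact force between the fingers and cup below 0.1 N and y of carrier in the frame of track above 0.11 m), for 0.2 s.
2. the carrier has been slid round the bend into the reader lane with the cup in its nest (horizontal distance between cup and nest below 0.006 m and z of cup in the frame of nest between -0.004 and 0.005 m and angle between cup's own z axis and vertical below 0.12 rad and x of carrier in the frame of track above 0.085 m and y of carrier in the frame of track below 0.015 m), for 0.1 s.
At the end, for the whole second after the job is handed in: The cup stands in the nest (centre within 6 mm, base within 5 mm of the nest floor, tilt under 0.12 rad); the carrier is in the reader lane with its origin 145 to 175 mm along x of the track and the spring roller in its notch (pushed back less than 2.2 mm); carrier and cup at rest (horizontal distance between cup and nest below 0.006 m and z of cup in the frame of nest between -0.004 and 0.005 m and angle between cup's own z axis and vertical below 0.12 rad and value of joint index_roller below 0.0022 m and x of carrier in the frame of track between 0.145 and 0.175 m and linear speed of carrier below 0.01 m/s and linear speed of cup below 0.02 m/s); the robot touches nothing.
It fails at once if the carrier is forced: more than 40 N between carrier and track, all their contacts added up (contact force between carrier and track above 40 N).
It fails at once if the cup is tipped (angle between cup's own z axis and vertical above 0.5 rad).
It fails at once if a bystander (jar, wash bottle, grey case) is moved more than 20 mm (distance of any of jar, blue_flask, grey_case from where it was at the start of the episode above 0.02 m).
It also fails if it takes over 72 s, if anything falls off the work surface, if the arm or the gripper's body presses on something with over 40 N, if the wrist force passes 120 N, or if a joint passes its speed limit or range.

## Working session

There is one attempt and no reset: what is moved stays moved. The work goes in short steps, Python scripts to look and compute and a shell command to move; the robot and the scene stay as the last step left them, time stands still between calls to the robot, and variables do not carry over. Pictures are saved under pics/ and viewed, and the job is handed in when it is done.

```bash
ls; mkdir -p pics; python3 - <<'E'
from workcell import bot
import cv2
print(bot.read_state())
for n in ("side","top","wrist"):
    m=bot.camera_model(n); print(n,m)
    im=bot.read_camera(n); cv2.imwrite(f"pics/a_{n}.png",im[:,:,::-1])
E
```

```text
pics
{'time': 0.0, 'q': array([ 1.14410678e+00,  2.64792511e-01,  1.60540526e+00,  3.16778749e-05,
        1.27370198e+00, -3.69328001e-02]), 'joint_vel': array([ 0.00019732, -0.00126195,  0.0016981 , -0.00014356, -0.00110763,
        0.00034818]), 'joint_torque': array([-5.72364479e-04, -5.15130007e+01, -3.67301273e+01,  1.82837534e-04,
        1.31450026e-02,  2.95686164e-05]), 'tool_pos': array([0.25634824, 0.62405135, 0.40331818]), 'tcp_rot': array([-0.60826628, -3.08157249,  0.00351548]), 'wrist_force': array([ 0.32837139, -0.20021491, -0.40904114]), 'torque': array([ 0.01712301,  0.02634407, -0.03510786]), 'width': 0.996613322768814}
side {'intrinsics': array([[407.88451424,   0.        , 262.00327547],
       [  0.        , 407.88451424, 184.40448421],
       [  0.        ,   0.        ,   1.        ]]), 'k1': -0.0947728702743444, 'rvec': array([ 2.06374375, -0.18079162,  0.13238606]), 'tvec': array([-0.60362201,  0.10345622,  1.03331045])}
top {'intrinsics': array([[378.73081916,   0.        , 260.83976419],
       [  0.        , 378.73081916, 186.65868215],
       [  0.        ,   0.        ,   1.        ]]), 'k1': -0.07942648380794458, 'rvec': array([ 2.12318577, -2.14175181,  0.1604781 ]), 'tvec': array([0.01731338, 0.63022485, 1.07309741])}
wrist {'intrinsics': array([[270.66527487,   0.        , 255.17318575],
       [  0.        , 270.66527487, 193.35720904],
       [  0.        ,   0.        ,   1.        ]]), 'k1': -0.02307274113625987, 'rvec': array([-2.39449911, -1.6063648 , -0.2376856 ]), 'tvec': array([-0.67229785, -0.0379892 ,  0.37871298])}
```

View pics/a_top.png

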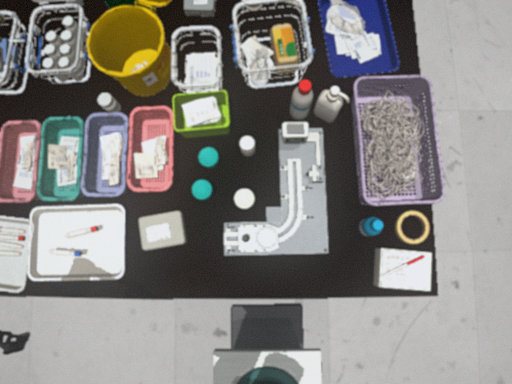

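View pics/a_side.png

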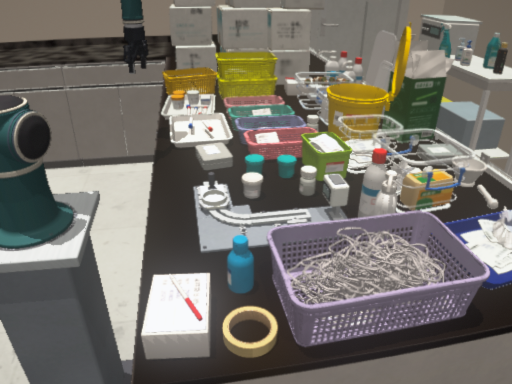

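View pics/a_wrist.png

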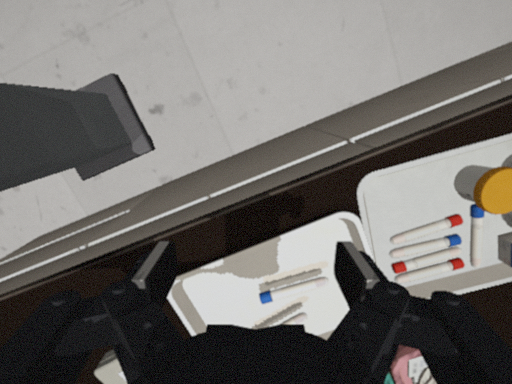

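The top view shows the track at about (223–328, 125–255), with the carrier's nest at (262,238) and its knob at (245,238). The candidates for the cup are white (244,198), white and smaller (247,145), turquoise (202,190) and turquoise (208,157). The white one at (244,198) fits: it stands inside the L, and the one beyond it is the jar. I'll confirm with an enlarged crop.

```bash
cat > h.py <<'E'
from workcell import bot
import cv2, numpy as np
from scipy.spatial.transform import Rotation as R
def dist(m): return np.array([m["k1"],0,0,0,0.])
def proj(m,P):
    p=np.atleast_2d(np.array(P,float))
    C=(R.from_rotvec(m["rvec"]).as_matrix()@p.T).T+m["tvec"]
    x=C[:,:2]/C[:,2:]; r2=(x**2).sum(1,keepdims=True)
    x=x*(1+m["k1"]*r2); K=m["intrinsics"]
    return x*[K[0,0],K[1,1]]+[K[0,2],K[1,2]]
def unproj(m,uv,z):
    K=m["intrinsics"]
    x=cv2.undistortPoints(np.array(uv,float).reshape(-1,1,2),K,dist(m)).reshape(-1,2)
    Rm=R.from_rotvec(m["rvec"]).as_matrix(); c=-Rm.T@m["tvec"]
    d=np.c_[x,np.ones(len(x))]@Rm
    z=np.broadcast_to(z,len(x))
    return c+d*((z-c[2])/d[:,2])[:,None]
def tcp():
    s=bot.read_state(); return s["tool_pos"],R.from_rotvec(s["tcp_rot"]).as_matrix(),s
E
python3 - <<'E'
from h import *
im=cv2.imread("pics/a_top.png")
c=im[110:270,180:350]; cv2.imwrite("pics/b_top.png",cv2.resize(c,None,fx=4.6,fy=3.7*1,interpolation=cv2.INTER_CUBIC) if 0 else cv2.resize(c,None,fx=3.7,fy=3.7,interpolation=cv2.INTER_CUBIC))
m=bot.camera_model("top")
print(unproj(m,[[244,198],[247,145],[245,238],[262,238],[328,255],[223,255]],[.06,.078,.082,.047,.008,.008]).round(3))
m=bot.camera_model("side"); print(unproj(m,[[252,178]],[.06]))
E
```

```text
[[ 0.596  0.061  0.06 ]
 [ 0.751  0.051  0.078]
 [ 0.479  0.057  0.082]
 [ 0.479  0.01   0.047]
 [ 0.427 -0.188  0.008]
 [ 0.43   0.128  0.008]]
[[0.59456289 0.05428309 0.06      ]]
```

View pics/b_top.png

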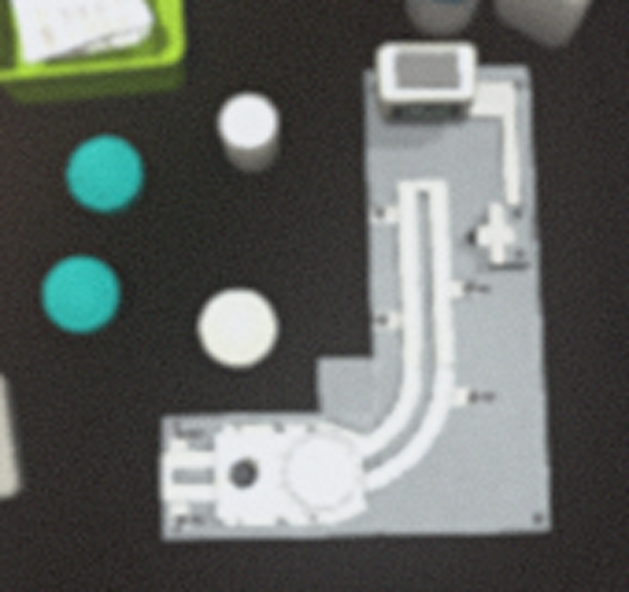

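The crop confirms it: the white lid at crop (237,328) is the cup, inside the L. The jar is at (248,125) and the turquoise look-alikes are at (105,174) and (81,294). The knob is dark at (243,472), the nest is at (322,472), and the lane runs up the picture. Next I'll bring the wrist camera over.

```bash
python3 - <<'E'
from h import *
p,Rt,s=tcp(); m=bot.camera_model("wrist")
Rc=R.from_rotvec(m["rvec"]).as_matrix(); c=-Rc.T@m["tvec"]
print("tool R\n",Rt.round(3)); print("cam in tool",(Rt.T@(c-p)).round(4),"\ncam axes in tool (cols x,y,z)\n",(Rt.T@Rc.T).round(3))
# target: tcp at, orientation tool z down, tool y along world x (yaw options)
for ang in (0,np.pi):
    # tool x = world +-y
    y=np.array([np.cos(ang),np.sin(ang),0]); z=np.array([0,0,-1.]); x=np.cross(y,z)
    Rg=np.c_[x,y,z]; print(ang,"x tool",x,"rotvec",R.from_matrix(Rt.T@Rg).as_rotvec().round(3))
print((Rt.T@(np.array([.55,.03,.40])-p)).round(3))
E
```

```text
tool R
 [[-0.925  0.38  -0.001]
 [ 0.38   0.925 -0.002]
 [ 0.    -0.002 -1.   ]]
cam in tool [ 0.075  -0.0014  0.032 ] 
cam axes in tool (cols x,y,z)
 [[ 0.    -0.956 -0.293]
 [ 1.     0.001 -0.   ]
 [ 0.001 -0.293  0.956]]
0 x tool [-0.  1.  0.] rotvec [-2.000e-03  1.000e-03  1.181e+00]
3.141592653589793 x tool [-1.2246468e-16 -1.0000000e+00 -0.0000000e+00] rotvec [-1.000e-03 -2.000e-03 -1.961e+00]
[-0.497 -0.438  0.004]
```

```bash
python3 -m jog '[[[0,-49.7,-43.8,7,0,0,1.18],[0,-49.7,-43.8,7,0,0,1.18],[0,-49.7,-43.8,7,0,0,1.18],[0,-49.7,-43.8,7,0,0,1.18],[0,-49.7,-43.8,7,0,0,1.18],[0,-49.7,-43.8,7,0,0,1.18],[0,-49.7,-43.8,7,0,0,1.18],[0,-49.7,-43.8,7,0,0,1.18],[0,-49.7,-43.8,7,0,0,1.18],[0,-49.7,-43.8,7,0,0,1.18],[0,-49.7,-43.8,7,0,0,1.18],[0,-49.7,-43.8,7,0,0,1.18]]]'
python3 -m jog '[[[0,0,0,0,0,0,0],[0,0,0,0,0,0,0],[0,0,0,0,0,0,0]]]'
python3 - <<'E'
from h import *
import pickle
p,Rt,s=tcp(); print(s); m=bot.camera_model("wrist"); im=bot.read_camera("wrist")
pickle.dump((m,im,p,Rt),open("w1.pkl","wb"))
cv2.imwrite("pics/c_wrist.png",cv2.resize(im[:,:,::-1],(800,600),interpolation=cv2.INTER_CUBIC))
print(bot.camera_model("wrist")["tvec"]-m["tvec"])
E
```

```text
time: 1.65
tool_pos: [0.5505, 0.0278, 0.334]
tcp_rot: [-2.225, -2.218, 0.002]
wrist_force: [0.0, 0.6, -1.3]
width: 1.003
time: 2.02
tool_pos: [0.5494, 0.0315, 0.3349]
tcp_rot: [2.218, 2.225, 0.0]
wrist_force: [-0.2, -0.5, 0.5]
width: 0.997
{'time': 2.025, 'q': array([1.19881213e-02, 8.42666353e-02, 1.94691472e+00, 1.51860248e-04,
       1.11021548e+00, 9.04840573e-03]), 'joint_vel': array([-0.00235259,  0.00175819, -0.00220043, -0.00281003,  0.00068381,
       -0.00033947]), 'joint_torque': array([-1.45089081e-01, -3.90936792e+01, -3.43986619e+01, -7.01776808e-03,
        1.04652219e-03,  2.24326555e-03]), 'tool_pos': array([0.54941542, 0.03151228, 0.33487029]), 'tcp_rot': array([2.21822081e+00, 2.22460122e+00, 3.69283964e-04]), 'wrist_force': array([-0.19129725, -0.48327321,  0.51163753]), 'torque': array([-0.01819422, -0.00772496, -0.05667169]), 'width': 0.9969060987226754}
[-8.36837551e-05 -4.86084800e-05 -3.48285261e-05]
```

View pics/c_wrist.png

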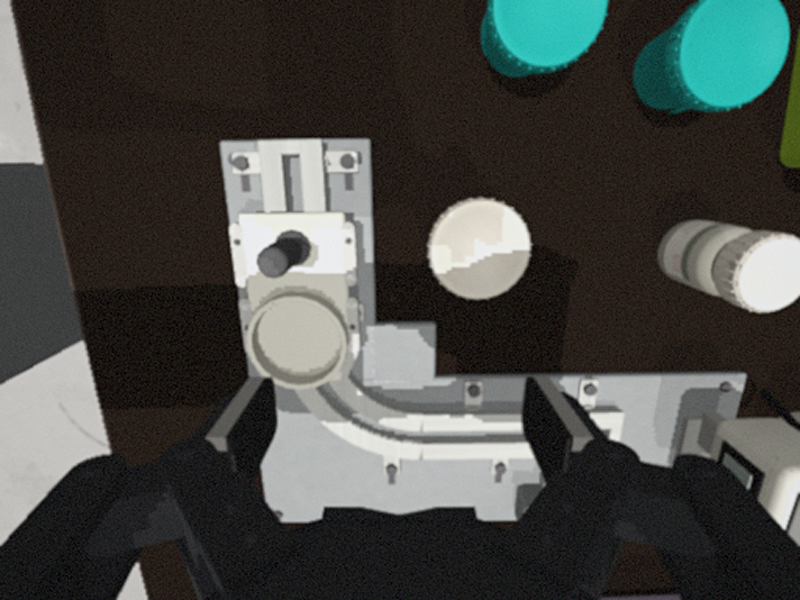

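The wrist view shows the cup lid at (480,248), the nest rim at (299,338), the knob top at (273,260), the loading groove at (292,175), the reader groove at about (480,437) and the jar at (765,270). I'll enlarge it to refine these.

```bash
python3 - <<'E'
import pickle,cv2
m,im,p,Rt=pickle.load(open("w1.pkl","rb")); im=im[:,:,::-1]
a=im[85:265,140:340]; cv2.imwrite("pics/d1.png",cv2.resize(a,(800,600) if 0 else (660,594),interpolation=cv2.INTER_CUBIC)) # 3.3x
b=im[220:340,150:410]; cv2.imwrite("pics/d2.png",cv2.resize(b,(780,360),interpolation=cv2.INTER_CUBIC)) #3x
E
```

```text
(no output)
```

View pics/d1.png

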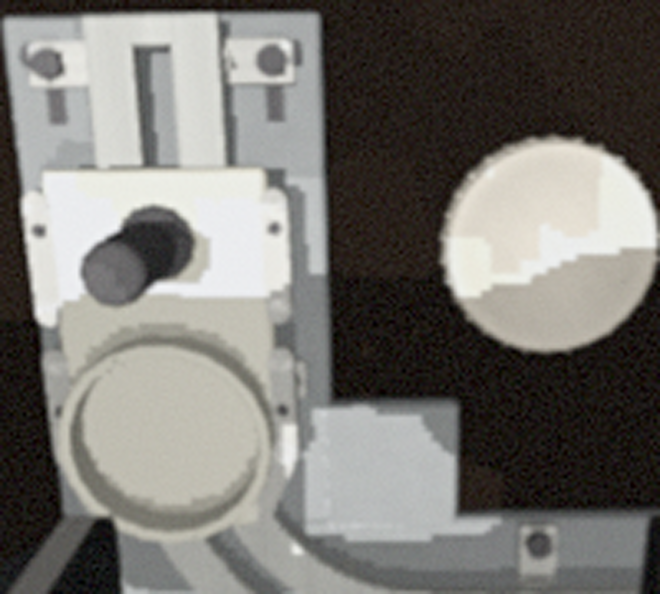

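View pics/d2.png

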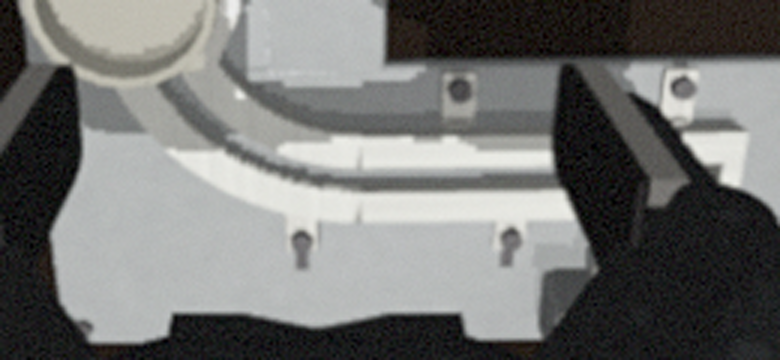

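```bash
python3 - <<'E'
from h import *
import pickle
m,im,p,Rt=pickle.load(open("w1.pkl","rb"))
A=lambda u,v:(140+u/3.3-.35,85+v/3.3-.35); B=lambda u,v:(150+u/3-.33,220+v/3-.33)
L=[("cup lid",A(549,244.5),.06),("rim",A(166,437),.047),("knob",A(114,271),.082),
("rl top L",A(83,14),.021),("rl top R",A(219,14),.021),("rl low L",A(95,165),.021),("rl low R",A(229,165),.021),
("groove end",A(152,46),.021),("plate TL",A(4,16),.008),("plate TR",A(320,12),.008),("plate Rlow",A(331,395),.008),("plate inner edge",B(500,66),.008),("plate far corner",(745/1.5625,374/1.5625),.008),
("read in",B(450,137),.021),("read out",B(450,221),.021),("groove in",B(450,174),.021),("groove out",B(450,188),.021),
("read out2",B(370,221),.021),("read in2",B(370,135),.021),("seam",B(360,221),.021),("rail end",B(747,130),.021)]
P=unproj(m,[l[1] for l in L],np.array([l[2] for l in L]))
for l,q in zip(L,P): print(l[0],(q*1000).round(1))
mt=bot.camera_model("top")
T=[("cup",180+237.5/3.7,110+328/3.7,.06),("knob",180+243/3.7,110+472/3.7,.082),("rim",180+325/3.7,110+473/3.7,.047)]
for t in T: print(t[0],(unproj(mt,[t[1:3]],t[3])*1000).round(1))
E
```

```text
cup lid [594.7  63.4  60. ]
rim [482.4   1.   47. ]
knob [481.4  60.2  82. ]
rl top L [459.9 125.2  21. ]
rl top R [500.4 125.2  21. ]
rl low L [459.7  81.1  21. ]
rl low R [501.4  81.2  21. ]
groove end [479.9 116.2  21. ]
plate TL [431.  125.7   8. ]
plate TR [529.5 126.7   8. ]
plate Rlow [531.3   1.1   8. ]
plate inner edge [622.9 -46.3   8. ]
plate far corner [820.1 -43.4   8. ]
read in [602.  -70.9  21. ]
read out [ 604.1 -110.5   21. ]
groove in [602.9 -88.   21. ]
groove out [603.3 -94.6  21. ]
read out2 [ 571.2 -110.5   21. ]
read in2 [570.3 -70.1  21. ]
seam [ 567.1 -110.6   21. ]
rail end [720.3 -67.9  21. ]
cup [[593.8  60.8  60. ]]
knob [[479.8  55.5  82. ]]
rim [[479.5  -7.4  47. ]]
```

```bash
python3 -m jog '[[[0,3.1,4.5,6,0,0,0],[0,3.1,4.5,6,0,0,0],[0,3.1,4.5,6,0,0,0],[0,3.1,4.5,6,0,0,0]]]'
cat > snap.py <<'E'
import sys,pickle
from h import *
n=sys.argv[1]
p,Rt,s=tcp(); m=bot.camera_model("wrist"); im=bot.read_camera("wrist")
pickle.dump((m,im,p,Rt),open(n+".pkl","wb"))
cv2.imwrite("pics/%s.png"%n,cv2.resize(im[:,:,::-1],(800,600),interpolation=cv2.INTER_CUBIC))
print(s["time"],s["tool_pos"].round(4),s["tcp_rot"].round(4),s["wrist_force"].round(2),s["torque"].round(3),round(s["width"],3)); print(Rt.round(4))
E
python3 snap.py e1
```

```text
time: 2.58
tool_pos: [0.5946, 0.0613, 0.2756]
tcp_rot: [2.219, 2.223, 0.0]
wrist_force: [0.6, 0.1, -0.5]
width: 1.004
2.575 [0.5946 0.0613 0.2756] [2.2195e+00 2.2226e+00 4.0000e-04] [ 0.63  0.07 -0.46] [-0.051  0.005 -0.012] 1.004
[[-1.4e-03  1.0e+00  6.0e-04]
 [ 1.0e+00  1.4e-03 -2.0e-04]
 [-2.0e-04  6.0e-04 -1.0e+00]]
```

View pics/e1.png

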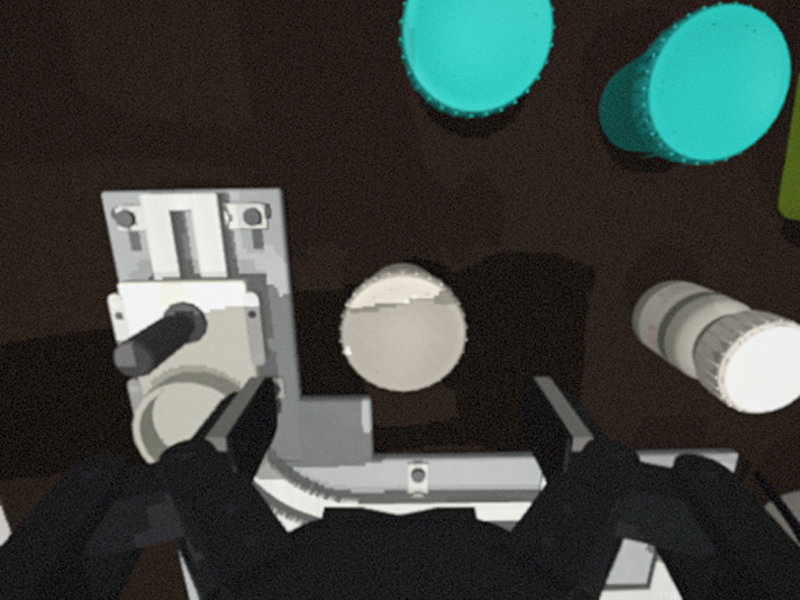

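```bash
python3 - <<'E'
from h import *
import pickle
m,im,p,Rt=pickle.load(open("e1.pkl","rb"))
g=cv2.cvtColor(im,cv2.COLOR_RGB2GRAY)
mk=(g>75).astype(np.uint8)
# model fit: lid silhouette
th=np.linspace(0,2*np.pi,73)
for c in [(.5945,.062),(.5945,.064),(.5945,.060)]:
    q=proj(m,np.c_[c[0]+.0295*np.cos(th),c[1]+.0295*np.sin(th),0*th+.06])
    print(c,q[:,0].min()*1.5625,q[:,0].max()*1.5625,q[:,1].min()*1.5625,q[:,1].max()*1.5625)
print(unproj(m,[[403.5/1.5625,330/1.5625]],.06)*1000)
print("knob",unproj(m,[[133/1.5625,357/1.5625]],.082)*1000)
E
```

```text
(0.5945, 0.062) 336.08040439450406 462.66044512243127 274.24740265432166 392.4066854450631
(0.5945, 0.064) 335.8981289564081 462.8623988567867 269.85617379328943 388.7375602411789
(0.5945, 0.06) 336.2618391663751 462.45944376526563 278.6116300042456 396.05389665149727
[[596.41318683  64.98029006  60.        ]]
knob [[482.33661995  60.89171757  82.        ]]
```

```bash
python3 -m jog '[[[0,0.2,0.2,3.5,0,0,0],[0,0.2,0.2,7.4,0,0,0],[0,0.2,0.2,7.4,0,0,0],[0,0.2,0.2,7.4,0,0,0],[0.15,0.2,0.2,7.4,0,0,0],[0.25,0.2,0.2,7.4,0,0,0],[0.45,0.2,0.2,7.4,0,0,0],[0.45,0.2,0.2,7.4,0,0,0],[0.45,0.2,0.2,7.4,0,0,0]]]' 20
python3 snap.py e2
```

```text
time: 3.75
tool_pos: [0.5974, 0.0634, 0.2023]
tcp_rot: [2.219, 2.222, 0.002]
wrist_force: [-2.2, -0.4, 6.8]
width: 0.684
3.75 [0.5974 0.0634 0.2023] [2.2193e+00 2.2216e+00 2.2000e-03] [-2.16 -0.36  6.79] [-0.061  0.238 -0.093] 0.684
[[-0.0011  1.      0.002 ]
 [ 1.      0.0011  0.    ]
 [ 0.      0.002  -1.    ]]
```

View pics/e2.png

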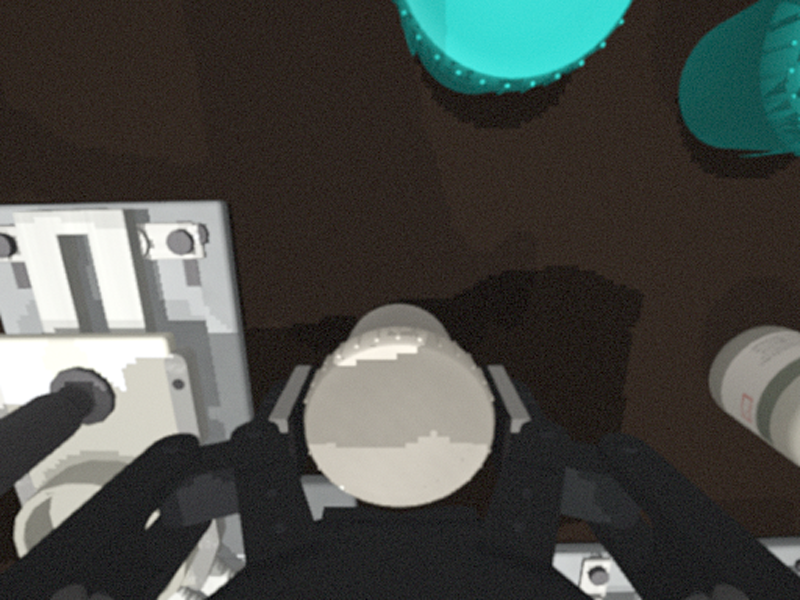

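```bash
python3 -m jog '[[[0.45,0,0,-2,0,0,0],[0.45,0,0,-7,0,0,0],[0.45,0,-2,-7,0,0,0],[0.45,0,-6,-7,0,0,0],[0.45,2.5,-9,-7,0,0,0],[0.45,2.5,-11.5,-7,0,0,0],[0.45,2.5,-11.5,-7,0,0,0],[0.45,2.5,-11.5,-7,0,0,0]]]' 20
python3 snap.py e3
```

```text
time: 4.8
tool_pos: [0.4825, 0.0883, 0.2717]
tcp_rot: [2.219, 2.222, 0.002]
wrist_force: [0.4, 0.2, -0.9]
width: 0.685
4.8 [0.4825 0.0883 0.2717] [2.2193e+00 2.2217e+00 2.1000e-03] [ 0.41  0.18 -0.87] [ 0.226  0.042 -0.007] 0.685
[[-0.0011  1.      0.0019]
 [ 1.      0.0011  0.    ]
 [ 0.      0.0019 -1.    ]]
```

View pics/e3.png

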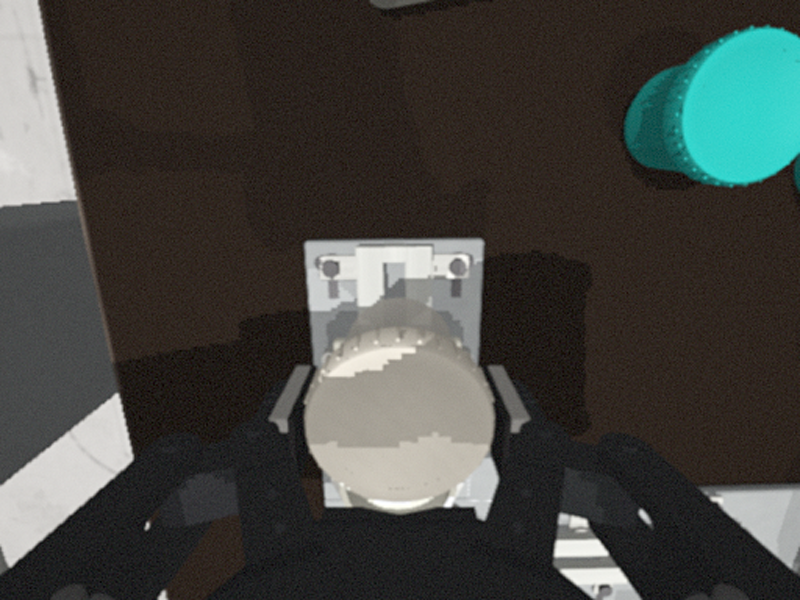

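```bash
python3 -m jog '[[[0.45,0.5,0,-1.5,0,0,0],[0.45,0.5,0,-5,0,0,0],[0.45,-6,0,-6,0,0,0],[0.45,-12,0,-6,0,0,0],[0.45,-18.8,0,-6,0,0,0],[0.45,-18.8,0,-6,0,0,0],[0.45,-18.8,0,-6,0,0,0],[0.45,-18.8,0,-6,0,0,0]]]' 20
python3 snap.py e4
```

```text
time: 5.85
tool_pos: [0.4821, -0.0987, 0.3308]
tcp_rot: [-2.219, -2.224, -0.0]
wrist_force: [-0.0, 0.4, 0.2]
width: 0.683
5.85 [ 0.4821 -0.0987  0.3308] [-2.2187e+00 -2.2235e+00 -3.0000e-04] [-0.03  0.43  0.24] [-0.038  0.037 -0.014] 0.683
[[-2.2e-03  1.0e+00 -2.0e-04]
 [ 1.0e+00  2.2e-03  5.0e-04]
 [ 5.0e-04 -2.0e-04 -1.0e+00]]
```

View pics/e4.png

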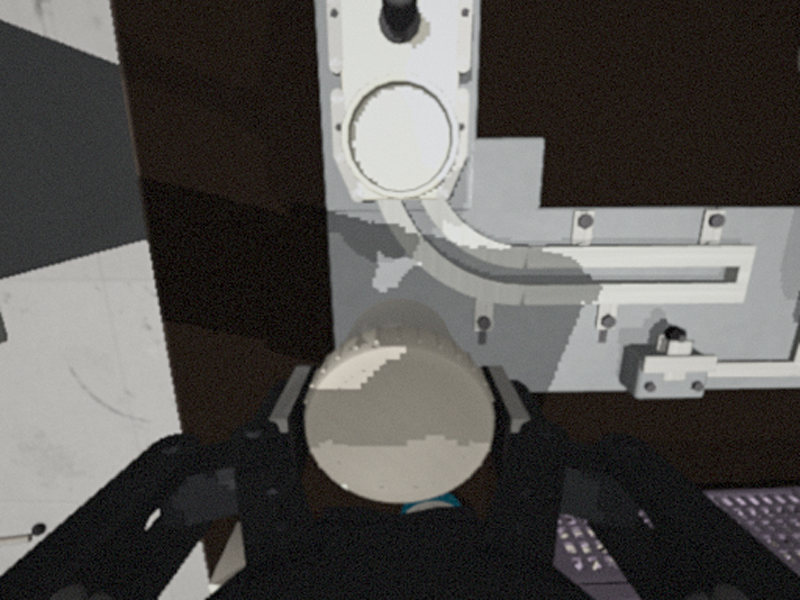

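```bash
python3 - <<'E'
import pickle,cv2
m,im,p,Rt=pickle.load(open("e4.pkl","rb")); im=im[:,:,::-1]
a=im[0:145,195:320]; cv2.imwrite("pics/f1.png",cv2.resize(a,None,fx=4,fy=4,interpolation=cv2.INTER_CUBIC))
b=im[125:265,300:512]; cv2.imwrite("pics/f2.png",cv2.resize(b,None,fx=3.7,fy=3.7,interpolation=cv2.INTER_CUBIC))
E
```

```text
(no output)
```

View pics/f1.png

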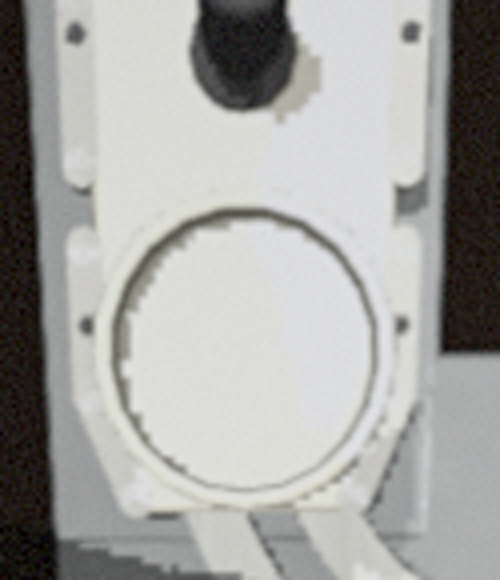

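View pics/f2.png

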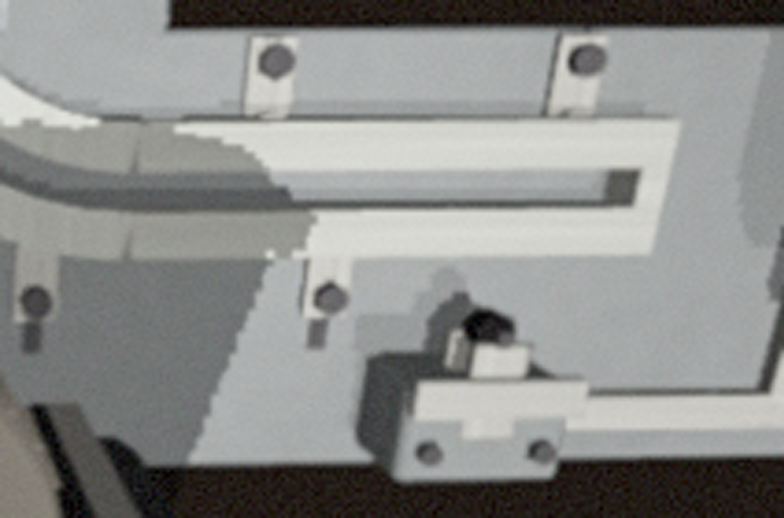

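```bash
python3 - <<'E'
from h import *
import pickle
m,im,p,Rt=pickle.load(open("e4.pkl","rb"))
A=lambda u,v:(195+u/4-.37,v/4-.37); B=lambda u,v:(300+u/3.7-.36,125+v/3.7-.36)
L=[("rim in",A(245,350),.047),("rim out",A(245,352),.047),("rim top in",A(245,208),.047),("rim bot in",A(245,492),.047),("rim L in",A(112,350),.047),("rim R in",A(378,350),.047),("knob",A(244,58),.047),
("in",B(450,119),.021),("out",B(450,256),.021),("g in",B(450,171),.021),("g out",B(450,207),.021),("in2",B(160,119),.021),("out2",B(160,259),.021),("end in",B(681,119),.021),("end out",B(650,254),.021),("seam out",B(128,258),.021),("seam in",B(137,120),.021),("groove end",B(638,187),.021),
("roller z25",B(485,325),.025),("roller z35",B(485,325),.035),("hous top TL",B(418,381),.04),("hous top TR",B(587,380),.04),("hous front BL",B(395,480),.008),("hous front BR",B(555,478),.008),("plate edge",B(180,28),.008),("plate edge2",B(700,25),.008)]
P=unproj(m,[l[1] for l in L],np.array([l[2] for l in L]))
for l,q in zip(L,P): print(l[0],(q*1000).round(1))
# cup in tool
th=np.linspace(0,2*np.pi,73)
K=1.5625
for z in (-.15,-.145,-.155,-.14):
    q=unproj(m,[[400/K,418/K]],p[2]+z)[0]; w=abs(unproj(m,[[305/K,418/K]],p[2]+z)-unproj(m,[[495/K,418/K]],p[2]+z)).max()
    print(z,((q-p)*1000).round(1),w*1000)
E
```

```text
rim in [481.7  -5.5  47. ]
rim out [481.7  -5.9  47. ]
rim top in [481.6  22.7  47. ]
rim bot in [481.8 -35.5  47. ]
rim L in [452.7  -5.5  47. ]
rim R in [510.7  -5.4  47. ]
knob [481.3  50.6  47. ]
in [653.8 -70.   21. ]
out [ 661.2 -110.3   21. ]
g in [656.5 -84.9  21. ]
g out [658.5 -95.5  21. ]
in2 [571.9 -70.5  21. ]
out2 [ 575.8 -111.4   21. ]
end in [720.5 -69.5  21. ]
end out [ 721.2 -109.5   21. ]
seam out [ 566.5 -111.2   21. ]
seam in [565.4 -70.8  21. ]
groove end [712.7 -89.3  21. ]
roller z25 [ 673.1 -130.3   25. ]
roller z35 [ 666.1 -126.5   35. ]
hous top TL [ 646.6 -141.5   40. ]
hous top TR [ 695.6 -141.3   40. ]
hous front BL [ 665.7 -191.5    8. ]
hous front BR [ 719.4 -190.9    8. ]
plate edge [579.3 -46.5   8. ]
plate edge2 [730.6 -44.3   8. ]
-0.15 [-1.0e-01 -1.2e+00 -1.5e+02] 60.75810506165125
-0.145 [  -0.2    2.  -145. ] 58.1831885520796
-0.155 [-1.00e-01 -4.40e+00 -1.55e+02] 63.33302157122278
-0.14 [  -0.2    5.2 -140. ] 55.608272042507956
```

```bash
python3 - <<'E'
import pickle,cv2
m,im,p,Rt=pickle.load(open("e2.pkl","rb")); im=im[:,:,::-1]
a=im[185:335,170:345]; cv2.imwrite("pics/g1.png",cv2.resize(a,None,fx=4,fy=4,interpolation=cv2.INTER_CUBIC))
E
```

```text
(no output)
```

View pics/g1.png

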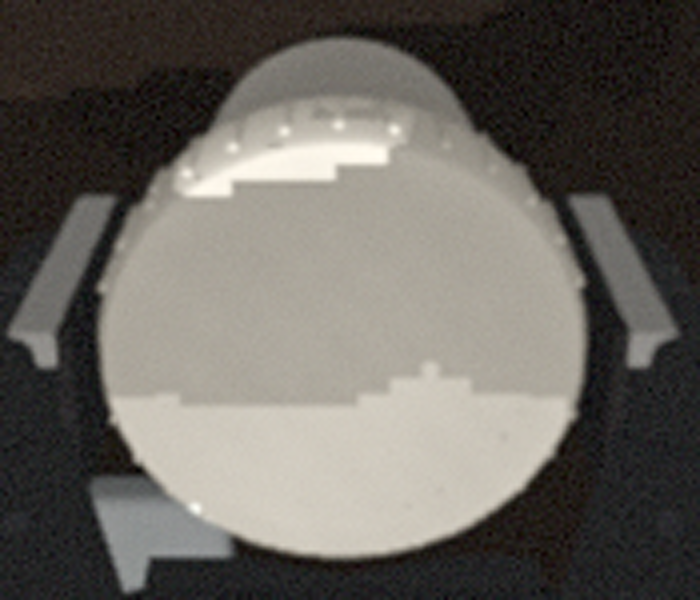

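```bash
python3 - <<'E'
from h import *
import pickle
from scipy.optimize import least_squares
th=np.linspace(0,2*np.pi,721)
def ext(m,c,r,z):
    q=proj(m,np.c_[c[0]+r*np.cos(th),c[1]+r*np.sin(th),0*th+z]); return np.array([q[:,0].min(),q[:,0].max(),q[:,1].min(),q[:,1].max()])
m,im,p,Rt=pickle.load(open("e2.pkl","rb"))
o=np.array([170+98/4,170+587/4,185+142/4,185+557/4])-.37
for z in (.055,.0575,.060):
    s=least_squares(lambda v:ext(m,v[:2],v[2],z)-o,[.597,.064,.029]); print(z,(s.x*1000).round(2),s.fun.round(2), "rel y",(s.x[1]-p[1])*1000)
m,im,p,Rt=pickle.load(open("e1.pkl","rb"))
o=np.array([340,467,271,391])/1.5625-.2
s=least_squares(lambda v:ext(m,v[:2],v[2],.06)-o,[.597,.064,.029]); print("e1",(s.x*1000).round(2),s.fun)
m,im,p,Rt=pickle.load(open("e4.pkl","rb"))
o=np.array([195+112/4,195+378/4,208/4,492/4])-.37
s=least_squares(lambda v:ext(m,v[:2],v[2],.047)-o,[.48,-.005,.0295]); print("nest e4",(s.x*1000).round(2),s.fun)
m,im,p,Rt=pickle.load(open("w1.pkl","rb"))
K=1.5625
o=np.array([428,531,197,299])/K-.2
s=least_squares(lambda v:ext(m,v[:2],v[2],.06)-o,[.597,.064,.029]); print("cup w1",(s.x*1000).round(2),s.fun)
E
```

```text
0.055 [597.25  59.27  29.86] [ 0.48 -0.48 -0.52  0.59] rel y -4.17011390289386
0.0575 [597.24  60.96  29.21] [ 0.48 -0.48 -0.52  0.59] rel y -2.477994004113776
0.06 [597.24  62.65  28.57] [ 0.48 -0.48 -0.52  0.59] rel y -0.7858741009642151
e1 [596.27  63.31  29.67] [-0.20930297  0.20927273  0.21422401 -0.23458441]
nest e4 [481.72  -6.41  29.06] [-0.0728004   0.07278829  0.06639164 -0.07070247]
cup w1 [595.29  62.58  29.79] [ 0.03042902 -0.03042583 -0.02964785  0.03176177]
```

```bash
python3 -m jog '[[[0.45,2.5,0,2,0,0,0],[0.45,3.9,0,4.5,0,0,0],[0.45,3.9,0,4.5,0,0,0],[0.45,3.9,0,4.5,0,0,0]]]' 20
python3 snap.py e5
python3 - <<'E'
import pickle,cv2
m,im,p,Rt=pickle.load(open("e5.pkl","rb")); im=im[:,:,::-1]
a=im[0:280,170:345]; cv2.imwrite("pics/g2.png",cv2.resize(a[:150],None,fx=4,fy=4,interpolation=cv2.INTER_CUBIC)); print(a.shape)
E
```

```text
time: 6.4
tool_pos: [0.4823, -0.0602, 0.2864]
tcp_rot: [2.218, 2.224, 0.0]
wrist_force: [0.0, -0.1, -0.0]
width: 0.68
6.4 [ 0.4823 -0.0602  0.2864] [2.2178e+00 2.2239e+00 3.0000e-04] [ 0.   -0.15 -0.03] [ 0.007 -0.044  0.056] 0.68
[[-2.8e-03  1.0e+00  7.0e-04]
 [ 1.0e+00  2.8e-03 -4.0e-04]
 [-4.0e-04  7.0e-04 -1.0e+00]]
(280, 175, 3)
```

View pics/e5.png

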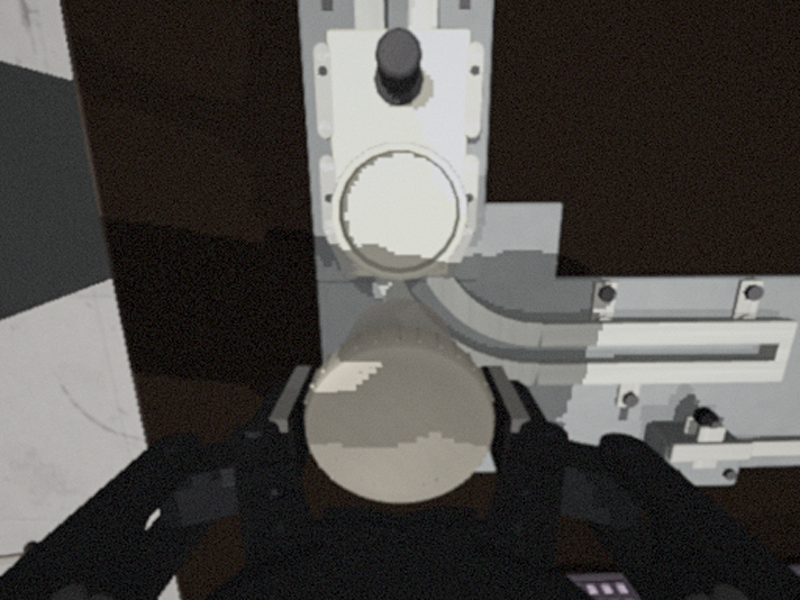

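View pics/g2.png

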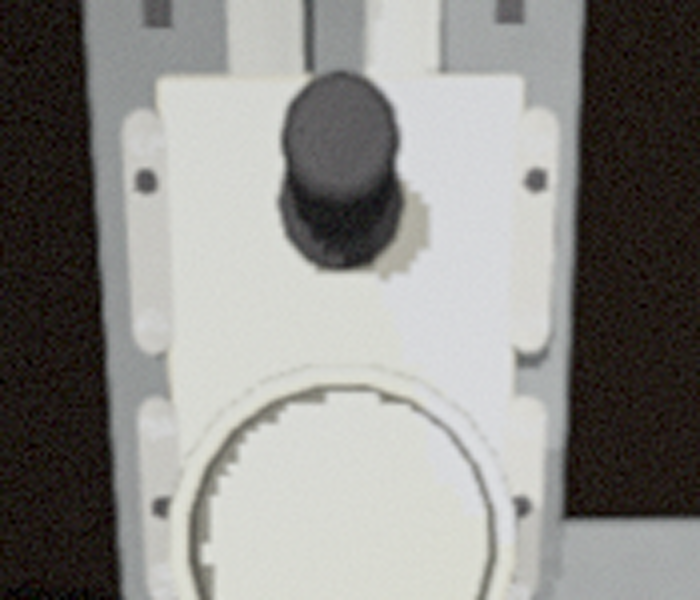

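```bash
python3 - <<'E'
from h import *
import pickle
from scipy.optimize import least_squares
th=np.linspace(0,2*np.pi,721)
def ext(m,c,r,z):
    q=proj(m,np.c_[c[0]+r*np.cos(th),c[1]+r*np.sin(th),0*th+z]); return np.array([q[:,0].min(),q[:,0].max(),q[:,1].min(),q[:,1].max()])
m,im,p,Rt=pickle.load(open("e5.pkl","rb"))
o=np.array([170+191/4-.37,170+496/4-.37,382/4-.37,271/1.5625-.2])
s=least_squares(lambda v:ext(m,v[:2],v[2],.047)-o,[.48,-.005,.0295]); print("nest e5",(s.x*1000).round(2),s.fun.round(2))
o=np.array([170+283/4,170+400/4,71/4,198/4])-.37
s=least_squares(lambda v:ext(m,v[:2],v[2],.082)-o,[.48,.05,.009]); print("knob e5",(s.x*1000).round(2),s.fun.round(2))
print("rear edge",unproj(m,[[170+341/4-.37,74/4-.37]],.033)*1000)
K=1.5625
B=lambda u,v:(u/K-.2,v/K-.2)
for n,u,v,z in [("in",680,320,.021),("out",680,383,.021),("roller",706,413,.025),("roller",706,413,.03),("end",795,320,.021),("cup",400,418,.137)]: print(n,(unproj(m,[B(u,v)],z)*1000).round(1))
E
```

```text
nest e5 [481.9   -4.97  28.8 ] [-0.14  0.14  0.13 -0.14]
knob e5 [481.39  55.38   8.19] [ 0.2  -0.2  -0.17  0.18]
rear edge [[481.17085824  77.177645    33.        ]]
in [[647.9 -68.7  21. ]]
out [[ 656.4 -110.2   21. ]]
roller [[ 674.4 -129.1   25. ]]
roller [[ 670.2 -125.9   30. ]]
end [[718.4 -68.6  21. ]]
cup [[482.2 -61.  137. ]]
```

```bash
python3 -m jog '[[[0.45,3,-0.05,0,0,0,0],[0.45,5.5,-0.05,0,0,0,0],[0.45,5.5,-0.05,2,0,0,0],[0.45,5.5,-0.05,3.3,0,0,0],[0.45,5.5,-0.05,3.3,0,0,0],[0.45,5.5,-0.05,3.3,0,0,0]]]' 20
python3 snap.py e6
```

```text
time: 7.2
tool_pos: [0.4817, -0.0061, 0.2532]
tcp_rot: [2.221, 2.221, 0.001]
wrist_force: [-0.1, 0.1, -0.2]
width: 0.68
7.2 [ 0.4817 -0.0061  0.2532] [2.2208e+00 2.2213e+00 7.0000e-04] [-0.11  0.1  -0.25] [-0.006  0.025 -0.045] 0.68
[[-2.e-04  1.e+00  7.e-04]
 [ 1.e+00  2.e-04 -1.e-04]
 [-1.e-04  7.e-04 -1.e+00]]
```

View pics/e6.png

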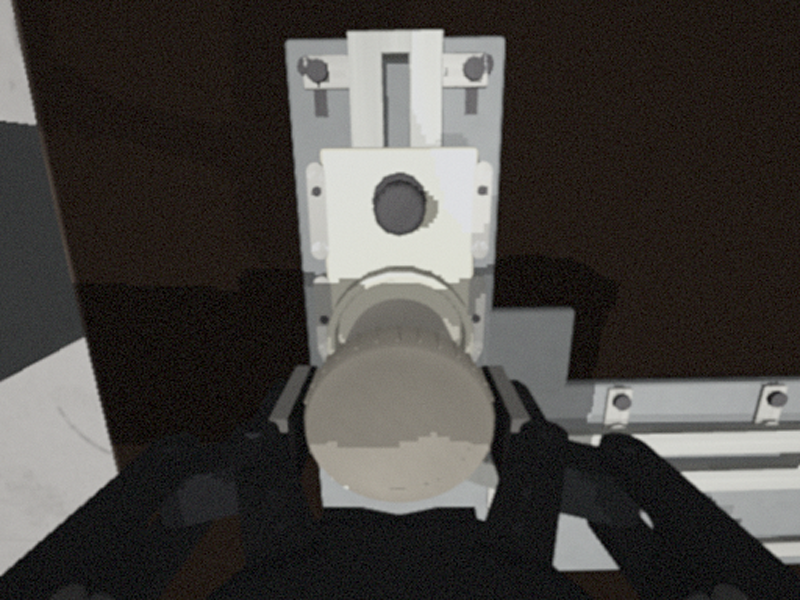

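```bash
python3 - <<'E'
from h import *
import pickle
m,im,p,Rt=pickle.load(open("e6.pkl","rb")); K=1.5625
print("knob",unproj(m,[[400/K-.2,206/K-.2]],.082)*1000,"rear",unproj(m,[[400/K-.2,149/K-.2]],.033)*1000,"groove end",unproj(m,[[397/K-.2,54/K-.2]],.021)*1000)
print("rim far out/in",unproj(m,[[400/K-.2,267/K-.2],[400/K-.2,277/K-.2]],.047)*1000)
a=im[150:250,180:340,::-1]; cv2.imwrite("pics/g3.png",cv2.resize(cv2.convertScaleAbs(a,alpha=1.5),None,fx=5,fy=5,interpolation=cv2.INTER_CUBIC))
b=p[2]-.2023
for y in (-.005,-.007): print(y,proj(m,[[.4817,y+.027,b]])*5-np.array([180*5,150*5]))
E
```

```text
knob [[481.56903424  57.29222358  82.        ]] rear [[481.62040739  77.10185112  33.        ]] groove end [[480.32196371 115.75405374  21.        ]]
rim far out/in [[481.66179419  29.56870117  47.        ]
 [481.66764134  25.25002799  47.        ]]
-0.005 [[379.2623495  166.83946651]]
-0.007 [[379.24068469 181.63609258]]
```

View pics/g3.png

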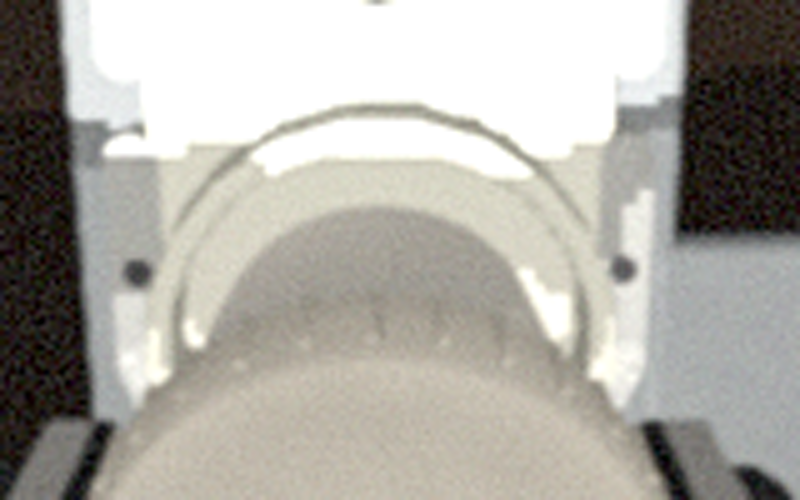

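```bash
python3 - <<'E'
from h import *
import pickle
m,im,p,Rt=pickle.load(open("e2.pkl","rb"))
q=unproj(m,[[170+343/4-.37,185+38/4-.37]],0.)[0]; print(q*1000,"rel",(q-p)*1000)
m,im,p,Rt=pickle.load(open("e6.pkl","rb"))
v=150+205/5-.4
for z in (.2023,.200,.205):
  q=unproj(m,[[180+379/5,v]],p[2]-z)[0]; print(q*1000,"rel",(q-p)*1000)
for w in (100,105,130,137,150,160): print(w,unproj(m,[[180+379/5,150+w/5-.4]],[.047])*1000)
E
```

```text
[597.33628906  84.26882026   0.        ] rel [-8.28415430e-02  2.08309996e+01 -2.02297500e+02]
[481.6725183   17.08871137  50.92175734] rel [-1.04115168e-02  2.32349643e+01 -2.02300000e+02]
[481.66795138  17.77248319  53.22175734] rel [-1.49784350e-02  2.39187361e+01 -2.00000000e+02]
[481.67787947  16.28602271  48.22175734] rel [-5.05035194e-03  2.24322756e+01 -2.05000000e+02]
100 [[481.66081658  30.29153407  47.        ]]
105 [[481.66172169  29.62230268  47.        ]]
130 [[481.66628093  26.25412278  47.        ]]
137 [[481.66756768  25.3043872   47.        ]]
150 [[481.66996931  23.53278252  47.        ]]
160 [[481.67182737  22.16304289  47.        ]]
```

```bash
python3 -m jog '[[[0.45,0.12,0,0.4,0,0,0],[0.45,0.12,0,0.8,0,0,0],[0.45,0.12,0,0.8,0,0,0],[0.45,0.12,0,0.8,0,0,0]]]' 20
python3 -m jog '[[[0.45,0,0,0.3,0,0,0],[0.45,0,0,0.6,0,0,0],[0.45,0,0,0.6,0,0,0],[0.45,0,0,0.6,0,0,0]]]' 20
python3 snap.py e7
```

```text
time: 7.75
tool_pos: [0.4813, -0.0045, 0.2446]
tcp_rot: [-2.22, -2.223, 0.0]
wrist_force: [0.2, -0.2, -1.7]
width: 0.68
time: 8.25
tool_pos: [0.4813, -0.0045, 0.2386]
tcp_rot: [-2.22, -2.222, 0.0]
wrist_force: [0.3, -0.1, -0.9]
width: 0.682
8.25 [ 0.4813 -0.0045  0.2386] [-2.2202e+00 -2.2224e+00  2.0000e-04] [ 0.3  -0.06 -0.86] [-0.016  0.019 -0.022] 0.682
[[-1.e-03  1.e+00 -2.e-04]
 [ 1.e+00  1.e-03  0.e+00]
 [ 0.e+00 -2.e-04 -1.e+00]]
```

View pics/e7.png

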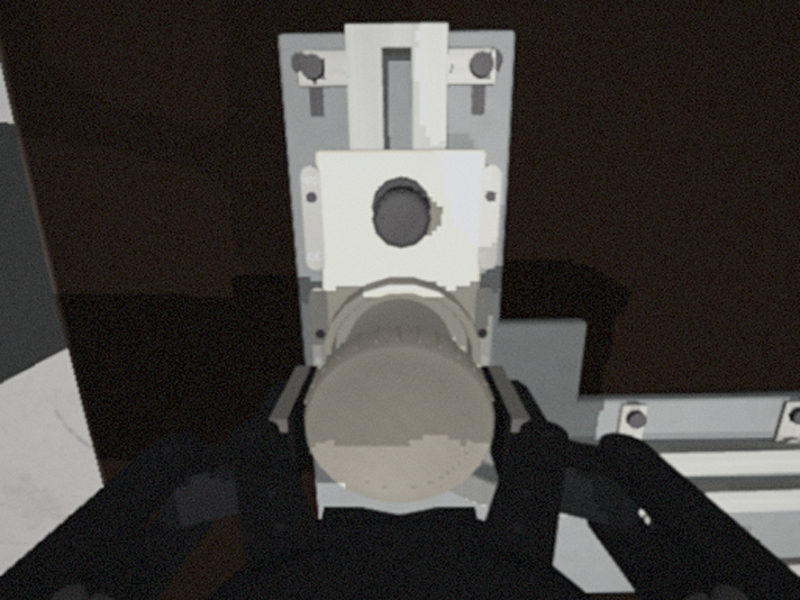

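```bash
python3 -m jog '[[[0.45,0,0,0.25,0,0,0],[0.45,0,0,0.25,0,0,0],[0.45,0,0,0.25,0,0,0]]]' 20
python3 -m jog '[[[0.2,0,0,0,0,0,0],[0,0,0,0,0,0,0],[0,0,0,0,0,0,0],[0,0,0,0,0,0,0],[0,0,0,-3,0,0,0],[0,0,0,-8,0,0,0],[0,-4,0,-8,0,0,0],[0,-4,0,-8,0,0,0]]]' 20
python3 snap.py e8
```

```text
time: 8.68
tool_pos: [0.4813, -0.0045, 0.2362]
tcp_rot: [-2.22, -2.222, 0.0]
wrist_force: [0.5, -0.6, -0.4]
width: 0.681
time: 9.68
tool_pos: [0.4817, -0.0459, 0.3172]
tcp_rot: [2.221, 2.219, 0.001]
wrist_force: [-0.5, 0.3, -0.1]
width: 0.999
9.675 [ 0.4817 -0.0459  0.3172] [2.2214e+00 2.2187e+00 1.4000e-03] [-0.47  0.29 -0.13] [0.009 0.029 0.006] 0.999
[[ 1.2e-03  1.0e+00  2.1e-03]
 [ 1.0e+00 -1.2e-03 -8.0e-04]
 [-8.0e-04  2.1e-03 -1.0e+00]]
```

View pics/e8.png

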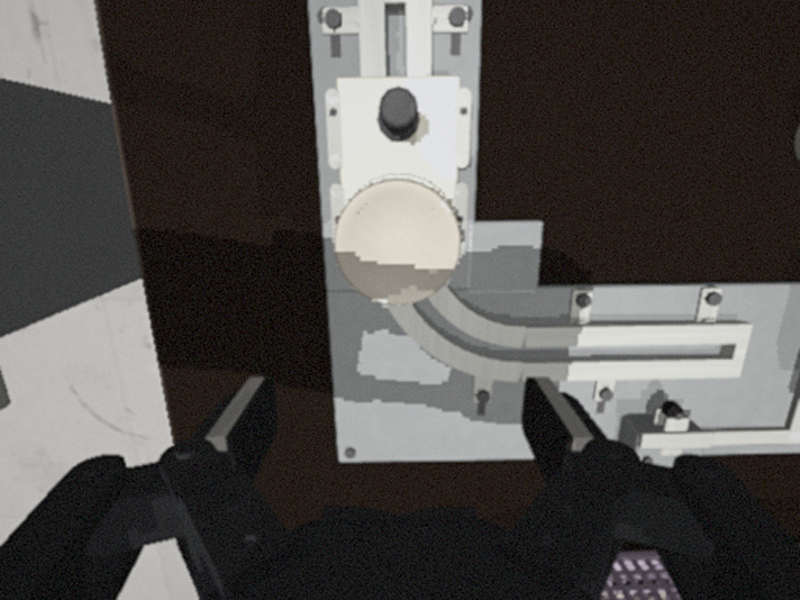

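The cup sits in the nest with its lid at (398,241). The knob is at (398,105), the reader groove at about (650,350) and the roller at (672,410). I'll refine the knob position and the lane.

```bash
python3 - <<'E'
from h import *
import pickle
m,im,p,Rt=pickle.load(open("e8.pkl","rb")); im=im[:,:,::-1]
cv2.imwrite("pics/k1.png",cv2.resize(im[30:200,200:310],None,fx=3.5,fy=3.5,interpolation=cv2.INTER_CUBIC))
c=im[170:300,210:500].copy()
cv2.imwrite("pics/k2.png",cv2.resize(c,None,fx=2.75,fy=2.75,interpolation=cv2.INTER_CUBIC))
# overlay model of rails
o=cv2.resize(im,(800,600),interpolation=cv2.INTER_CUBIC); K=1.5625
def line(P,col):
    q=proj(m,P)*K+.3; cv2.polylines(o,[np.round(q*8).astype(np.int32)],False,col,1,cv2.LINE_AA,3)
x0,yr,ps=.4815,-.0912,.011
def tw(a,b): # track coords (reader line at b=0) -> world
    return [x0+a*np.cos(ps)-b*np.sin(ps), yr+a*np.sin(ps)+b*np.cos(ps),.021]
for off in (-.020,-.006,.006,.020):
    P=[tw(off,.085+.12-t) for t in np.linspace(0,.12,10)]
    r=.085-off
    P+=[tw(.085-r*np.cos(t),.085-r*np.sin(t)) for t in np.linspace(0,np.pi/2,30)]
    P+=[tw(.085+t,off) for t in np.linspace(0,.147,10)]
    line(P,(0,0,255))
cv2.imwrite("pics/k3.png",o)
E
```

```text
(no output)
```

View pics/k3.png

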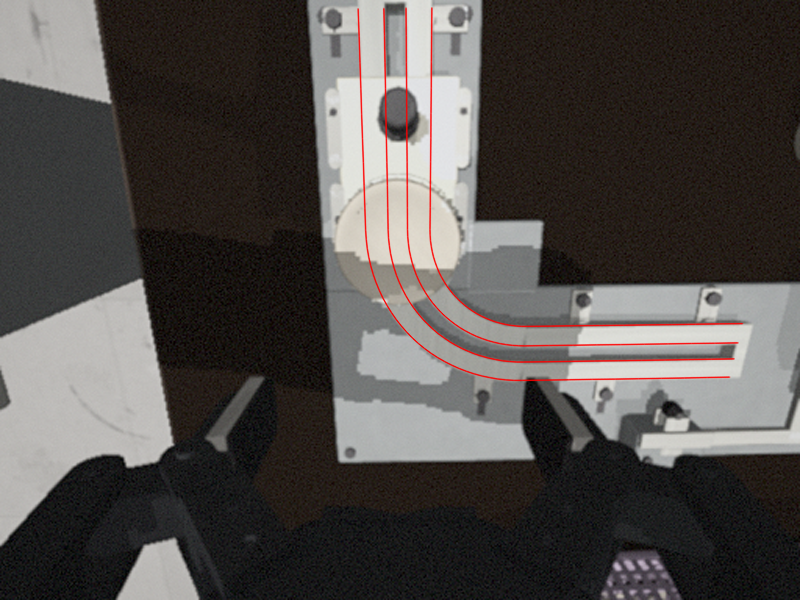

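View pics/k1.png

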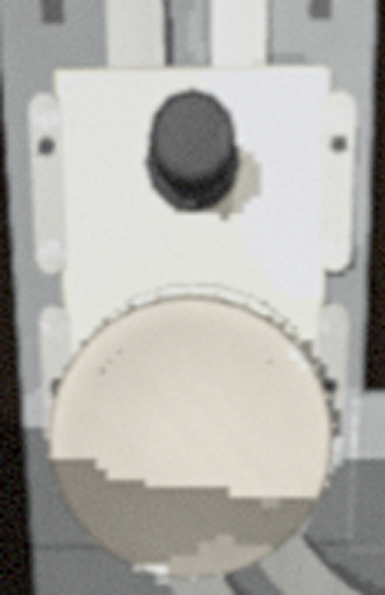

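View pics/k2.png

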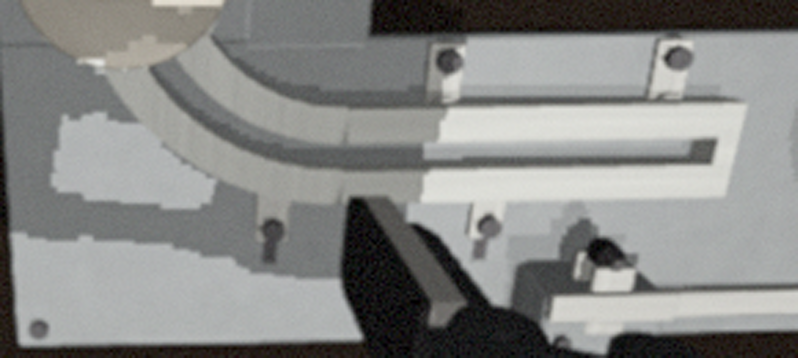

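```bash
python3 -m jog '[[[0.5,5,0,-1,0,0,0.785],[0.7,10.2,0,0,0,0,1.57],[0.7,10.2,0,0,0,0,1.57],[0.7,10.2,0,0,0,0,1.57],[0.7,10.2,0,0,0,0,1.57],[0.7,10.2,0,0,0,0,1.57],[0.7,10.2,0,0,0,0,1.57],[0.7,10.2,0,0,0,0,1.57],[0.7,10.2,0,0,0,0,1.57],[0.7,10.2,0,0,0,0,1.57],[0.7,10.2,0,0,0,0,1.57]]]' 20
python3 snap.py e9
```

```text
time: 11.1
tool_pos: [0.481, 0.0579, 0.3157]
tcp_rot: [-3.141, -0.006, 0.002]
wrist_force: [-1.3, -1.4, 0.8]
width: 0.3
11.1 [0.481  0.0579 0.3157] [-3.1415e+00 -6.0000e-03  1.6000e-03] [-1.25 -1.35  0.79] [-0.046 -0.071  0.011] 0.3
[[ 1.0e+00  3.8e-03 -1.0e-03]
 [ 3.8e-03 -1.0e+00  1.0e-04]
 [-1.0e-03 -1.0e-04 -1.0e+00]]
```

View pics/e9.png

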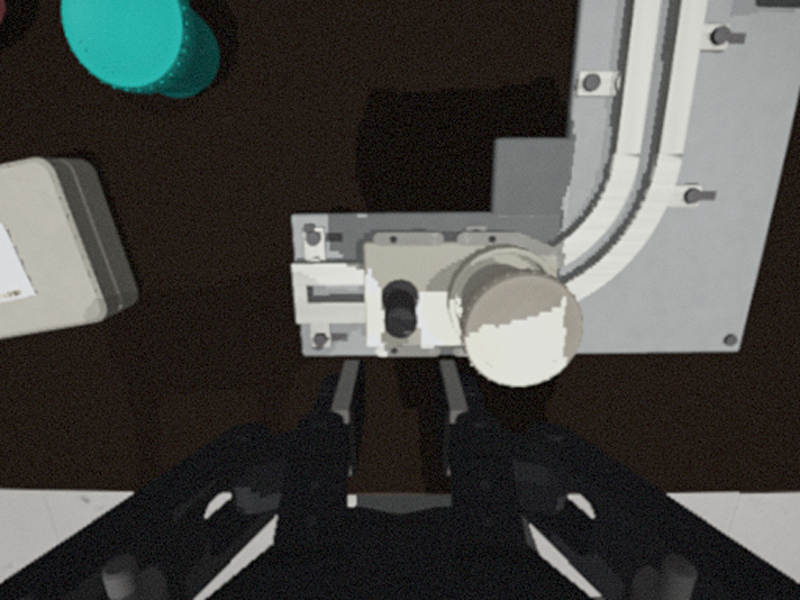

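```bash
python3 - <<'E'
from h import *
import pickle
m,im,p,Rt=pickle.load(open("e9.pkl","rb")); K=1.5625
q=unproj(m,[[401/K-.2,320/K-.2]],.082)[0]; print(q*1000,(q-p)*1000)
c=im[150:270,180:400,::-1]; cv2.imwrite("pics/k4.png",cv2.resize(c,None,fx=3.6,fy=3.6,interpolation=cv2.INTER_CUBIC))
s=bot.read_state(); print(s["tool_pos"],s["q"])
E
```

```text
[483.77106052  55.53194689  82.        ] [   2.81289835   -2.3292353  -233.70205683]
[0.48103965 0.0577764  0.31579582] [ 6.80746504e-02 -2.29210939e-02  2.09551266e+00  1.39062846e-04
  1.06977911e+00  1.63541465e+00]
```

View pics/k4.png

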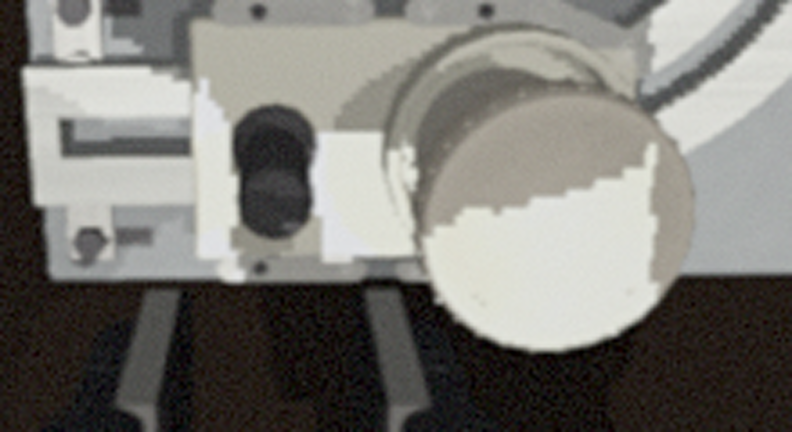

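```bash
python3 -m jog '[[[0.7,0.1,0.23,2,0,0,0],[0.7,0.1,0.23,4,0,0,0],[0.7,0.1,0.23,6,0,0,0],[0.7,0.1,0.23,6,0,0,0]]]' 20
python3 snap.py e10
```

```text
time: 11.65
tool_pos: [0.4811, 0.0552, 0.2545]
tcp_rot: [3.141, 0.004, -0.007]
wrist_force: [-0.1, 0.2, 0.1]
width: 0.302
11.65 [0.4811 0.0552 0.2545] [ 3.1414  0.0038 -0.0066] [-0.07  0.19  0.13] [ 0.055 -0.059  0.023] 0.302
[[ 1.0e+00  2.4e-03 -4.2e-03]
 [ 2.4e-03 -1.0e+00 -2.0e-04]
 [-4.2e-03  2.0e-04 -1.0e+00]]
```

View pics/e10.png

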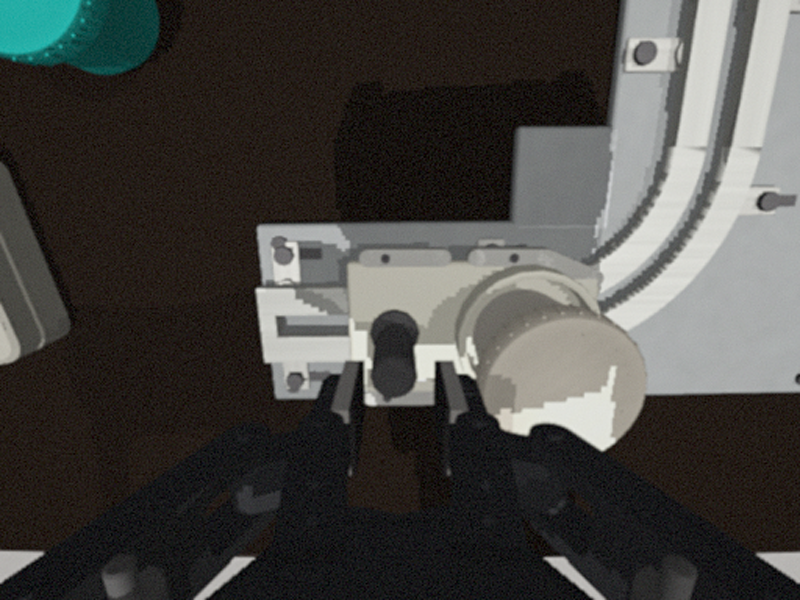

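```bash
python3 -m jog '[[[0.7,0.1,-0.12,0,0,0,0],[0.7,0.1,-0.12,1,0,0,0],[0.7,0.1,-0.12,1.5,0,0,0],[0.7,0.1,-0.12,1.5,0,0,0]]]' 20
python3 -m jog '[[[0.7,0,0,0.9,0,0,0],[0.7,0,0,0.9,0,0,0]]]' 20
python3 snap.py e11
```

```text
time: 12.2
tool_pos: [0.4828, 0.0564, 0.2405]
tcp_rot: [3.141, 0.003, -0.002]
wrist_force: [-0.4, 0.3, 0.0]
width: 0.298
time: 12.45
tool_pos: [0.4827, 0.0563, 0.2313]
tcp_rot: [3.141, 0.003, -0.003]
wrist_force: [0.0, -0.3, 0.8]
width: 0.3
12.45 [0.4827 0.0563 0.2313] [ 3.1414e+00  2.8000e-03 -2.8000e-03] [ 0.02 -0.28  0.81] [-0.043  0.007 -0.   ] 0.3
[[ 1.0e+00  1.8e-03 -1.8e-03]
 [ 1.8e-03 -1.0e+00 -1.0e-04]
 [-1.8e-03  1.0e-04 -1.0e+00]]
```

View pics/e11.png

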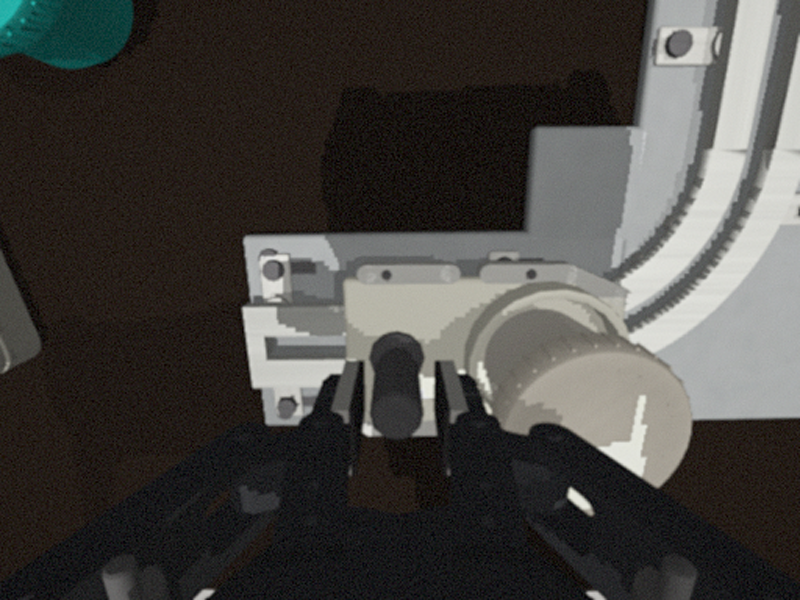

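```bash
python3 -m jog '[[[0.76,0,0,0,0,0,0],[0.76,0,0,0,0,0,0],[0.76,0,0.2,0,0,0,0],[0.76,0,0.4,0,0,0,0],[0.76,0,0.8,0,0,0,0],[0.76,0,1.3,0,0,0,0],[0.76,0,1.3,0,0,0,0]]]' 20
python3 snap.py e12
```

```text
time: 13.38
tool_pos: [0.4832, 0.0429, 0.2321]
tcp_rot: [3.141, 0.002, -0.001]
wrist_force: [-1.4, 0.7, 0.3]
width: 0.245
13.375 [0.4832 0.0429 0.2321] [ 3.1411e+00  2.1000e-03 -5.0000e-04] [-1.39  0.74  0.27] [ 0.061  0.002 -0.031] 0.245
[[ 1.0e+00  1.4e-03 -3.0e-04]
 [ 1.4e-03 -1.0e+00 -5.0e-04]
 [-3.0e-04  5.0e-04 -1.0e+00]]
```

View pics/e12.png

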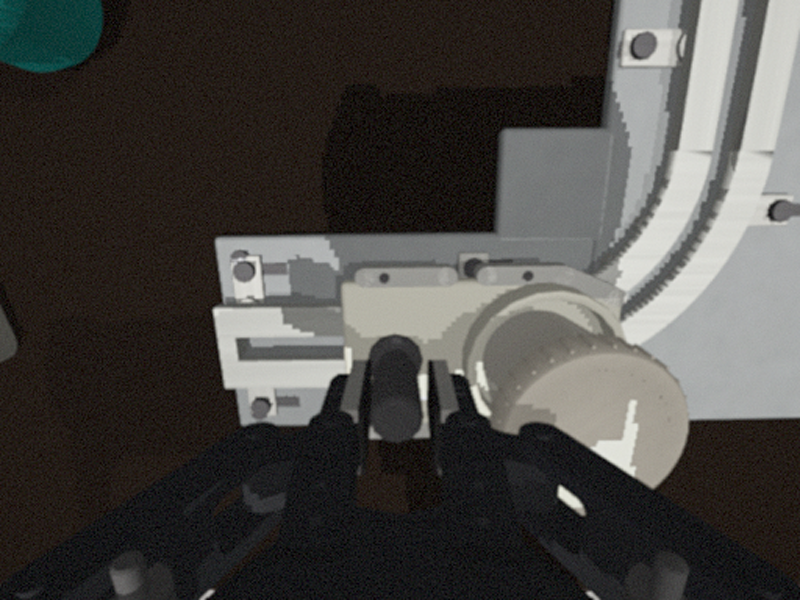

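```bash
python3 -m jog '[[[0.76,0,0.4,0,0,0,0],[0.76,0,1.0,0,0,0,0],[0.76,0,1.6,0,0,0,0],[0.76,0,2.2,0,0,0,0],[0.76,-0.05,2.8,0,0,0,0],[0.76,-0.1,3.4,0,0,0,0],[0.76,-0.1,4.0,0,0,0,0]]]' 20
python3 - <<'E'
from h import *
p,Rt,s=tcp(); print(p,s["wrist_force"])
x0,yr,ps=.4815,-.0912,.011
C=np.array([x0+.085-.085*ps, yr+.085+.085*ps])
R2=R.from_euler('z',ps).as_matrix()[:2,:2]
for a in range(-0,95,5):
    t=np.radians(a); k=C+R2@np.array([-.085*np.cos(t),-.085*np.sin(t)])
    d=np.r_[k-p[:2],0]; print(a,(Rt.T@d*100).round(2)[:2], round(-t,3), k.round(4))
E
```

```text
time: 14.3
tool_pos: [0.4823, 0.003, 0.2322]
tcp_rot: [-3.141, -0.003, 0.0]
wrist_force: [0.3, 5.4, 3.4]
width: 0.236
[0.48229537 0.00304639 0.23220808] [0.2763108  5.43998583 3.41339682]
0 [-0.17  0.92] -0.0 [ 0.4806 -0.0062]
5 [-0.13  1.66] -0.087 [ 0.481  -0.0136]
10 [-0.03  2.4 ] -0.175 [ 0.482  -0.0209]
15 [0.14 3.12] -0.262 [ 0.4837 -0.0282]
20 [0.37 3.83] -0.349 [ 0.486  -0.0352]
25 [0.66 4.51] -0.436 [ 0.4889 -0.042 ]
30 [1.   5.16] -0.524 [ 0.4924 -0.0486]
35 [1.41 5.79] -0.611 [ 0.4965 -0.0548]
40 [1.87 6.37] -0.698 [ 0.5011 -0.0606]
45 [2.37 6.91] -0.785 [ 0.5061 -0.066 ]
50 [2.92 7.41] -0.873 [ 0.5116 -0.071 ]
55 [3.52 7.85] -0.96 [ 0.5176 -0.0754]
60 [4.14 8.25] -1.047 [ 0.5239 -0.0793]
65 [4.81 8.58] -1.134 [ 0.5305 -0.0827]
70 [5.49 8.86] -1.222 [ 0.5374 -0.0855]
75 [6.2  9.08] -1.309 [ 0.5445 -0.0876]
80 [6.93 9.23] -1.396 [ 0.5517 -0.0891]
85 [7.66 9.32] -1.484 [ 0.5591 -0.09  ]
90 [8.41 9.34] -1.571 [ 0.5665 -0.0903]
```

```bash
python3 -m jog '[[[0.76,0,0,0,0,0,0],[0.76,0,0,0,0,0,0]]]' 20
python3 snap.py e13
```

```text
time: 14.55
tool_pos: [0.4821, 0.003, 0.2319]
tcp_rot: [3.141, 0.003, -0.001]
wrist_force: [0.1, 0.1, -0.6]
width: 0.239
14.55 [0.4821 0.003  0.2319] [ 3.1408e+00  3.0000e-03 -1.0000e-03] [ 0.13  0.11 -0.64] [ 0.016 -0.052 -0.022] 0.239
[[ 1.0e+00  1.9e-03 -6.0e-04]
 [ 1.9e-03 -1.0e+00 -8.0e-04]
 [-6.0e-04  8.0e-04 -1.0e+00]]
```

View pics/e13.png

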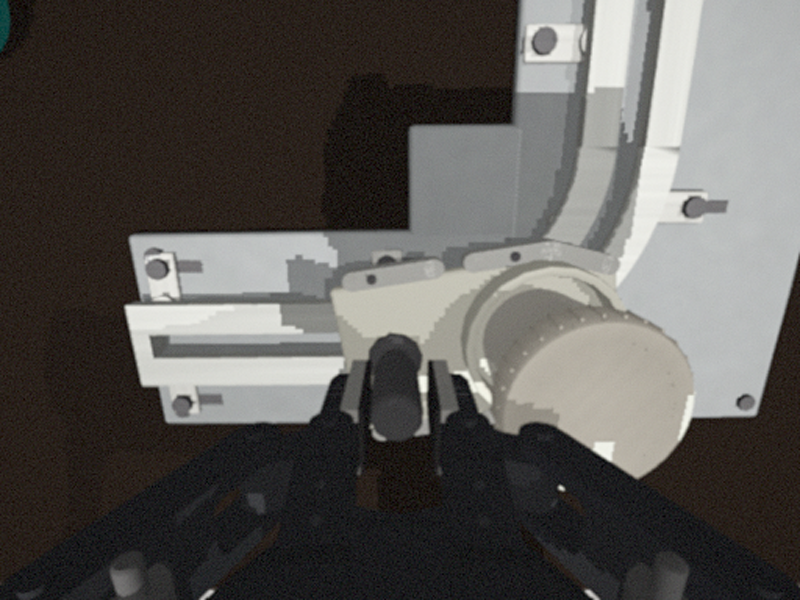

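```bash
python3 -m jog '[[[0.76,-0.05,0.45,0,0,0,-0.05],[0.76,-0.1,0.92,0,0,0,-0.11],[0.76,-0.1,1.4,0,0,0,-0.17],[0.76,-0.08,1.9,0,0,0,-0.24],[0.76,0,2.4,0,0,0,-0.31],[0.76,0.08,2.9,0,0,0,-0.37]]]' 20
python3 -m jog '[[[0.76,0,0,0,0,0,0]]]' 20
python3 snap.py e14
```

```text
time: 15.35
tool_pos: [0.4832, -0.0246, 0.2323]
tcp_rot: [-3.084, -0.582, -0.0]
wrist_force: [0.4, 8.8, 1.6]
width: 0.241
time: 15.48
tool_pos: [0.4832, -0.0254, 0.2321]
tcp_rot: [-3.087, -0.581, 0.0]
wrist_force: [-0.6, 0.8, 0.0]
width: 0.241
15.475 [ 0.4832 -0.0254  0.2321] [-3.0874e+00 -5.8090e-01  2.0000e-04] [-0.64  0.82  0.03] [0.142 0.018 0.01 ] 0.241
[[ 9.316e-01  3.634e-01 -2.000e-04]
 [ 3.634e-01 -9.316e-01  0.000e+00]
 [-1.000e-04 -1.000e-04 -1.000e+00]]
```

View pics/e14.png

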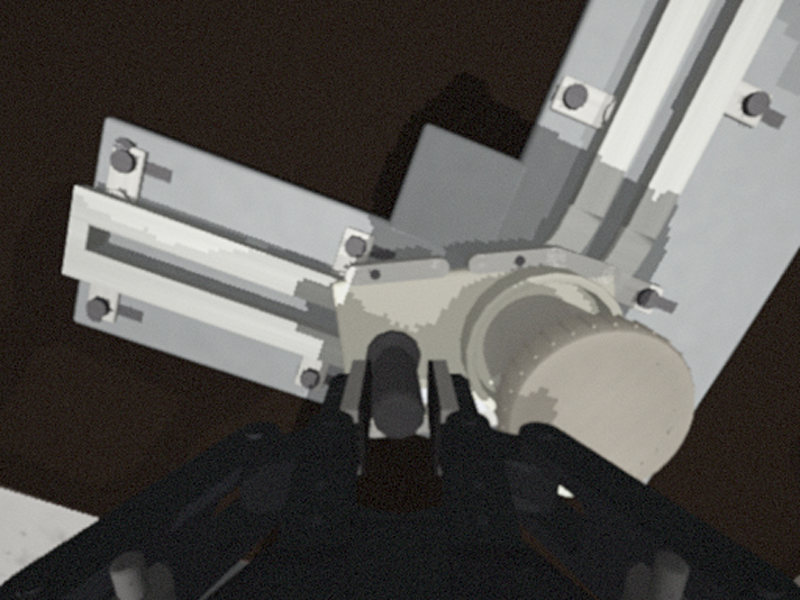

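```bash
cat > path.py <<'E'
import sys
from h import *
p,Rt,s=tcp(); print(p.round(4),s["wrist_force"].round(2))
yaw=np.arctan2(Rt[1,1],Rt[0,1]) # jaw dir
x0,yr,ps=.4815,-.0912,.011
C=np.array([x0+.085-.085*ps, yr+.085+.085*ps]); R2=R.from_euler('z',ps).as_matrix()[:2,:2]
v=R2.T@(p[:2]-C); a0=np.degrees(np.arctan2(-v[1],-v[0])); print("a0",a0.round(1),"r",np.hypot(*v).round(4))
for i in range(1,13):
    a=a0+i*float(sys.argv[1]); t=np.radians(min(a,90)); k=C+R2@(np.array([-.085*np.cos(t),-.085*np.sin(t)])+np.array([.085*np.radians(max(a-90,0)),0]))
    lead=np.radians(8)*np.clip((90-a)/15,0,1)
    dy=ps-np.pi/2+t+lead-yaw
    print(round(a,1),(Rt.T@np.r_[k-p[:2],0]*100).round(2)[:2],round(-dy,3),k.round(4))
E
python3 path.py 2.5
```

```text
[ 0.4832 -0.0255  0.2321] [0.5  0.88 1.02]
a0 13.2 r 0.0848
15.7 [-0.06  0.37] -0.053 [ 0.484  -0.0292]
18.2 [-0.08  0.74] -0.097 [ 0.4851 -0.0327]
20.7 [-0.09  1.11] -0.14 [ 0.4864 -0.0362]
23.2 [-0.08  1.48] -0.184 [ 0.4878 -0.0396]
25.7 [-0.05  1.85] -0.228 [ 0.4894 -0.043 ]
28.2 [-0.01  2.22] -0.271 [ 0.4911 -0.0463]
30.7 [0.04 2.58] -0.315 [ 0.493  -0.0495]
33.2 [0.12 2.95] -0.359 [ 0.495  -0.0526]
35.7 [0.2  3.31] -0.402 [ 0.4971 -0.0556]
38.2 [0.31 3.66] -0.446 [ 0.4993 -0.0586]
40.7 [0.43 4.01] -0.489 [ 0.5017 -0.0614]
43.2 [0.56 4.36] -0.533 [ 0.5042 -0.0641]
```

```bash
python3 -m jog '[[[0.76,-0.06,0.37,0,0,0,-0.05],[0.76,-0.08,0.74,0,0,0,-0.1],[0.76,-0.09,1.11,0,0,0,-0.14],[0.76,-0.08,1.48,0,0,0,-0.18],[0.76,-0.05,1.85,0,0,0,-0.23],[0.76,0,2.2,0,0,0,-0.27]]]' 20
python3 -m jog '[[[0.76,0,0,0,0,0,0]]]' 20
python3 path.py 2.5
```

```text
time: 16.27
tool_pos: [0.4908, -0.0459, 0.2319]
tcp_rot: [-2.98, -0.992, 0.002]
wrist_force: [-1.5, 2.3, 0.3]
width: 0.239
time: 16.4
tool_pos: [0.4911, -0.0463, 0.232]
tcp_rot: [2.981, 0.99, -0.001]
wrist_force: [0.3, 0.4, 0.2]
width: 0.241
[ 0.4911 -0.0463  0.232 ] [0.25 0.39 0.19]
a0 28.2 r 0.085
30.7 [-0.04  0.37] -0.046 [ 0.493  -0.0495]
33.2 [-0.07  0.74] -0.089 [ 0.495  -0.0526]
35.7 [-0.08  1.11] -0.133 [ 0.4971 -0.0557]
38.2 [-0.07  1.48] -0.177 [ 0.4994 -0.0586]
40.7 [-0.05  1.85] -0.22 [ 0.5018 -0.0614]
43.2 [-0.01  2.22] -0.264 [ 0.5043 -0.0642]
45.7 [0.04 2.59] -0.308 [ 0.5069 -0.0668]
48.2 [0.11 2.95] -0.351 [ 0.5096 -0.0693]
50.7 [0.2  3.31] -0.395 [ 0.5125 -0.0717]
53.2 [0.3  3.67] -0.439 [ 0.5154 -0.0739]
55.7 [0.42 4.02] -0.482 [ 0.5185 -0.076 ]
58.2 [0.55 4.37] -0.526 [ 0.5216 -0.078 ]
```

Forces stay low, so I'll continue with the same pattern.

```bash
python3 -m jog '[[[0.76,-0.04,0.37,0,0,0,-0.05],[0.76,-0.07,0.74,0,0,0,-0.09],[0.76,-0.08,1.11,0,0,0,-0.13],[0.76,-0.07,1.48,0,0,0,-0.18],[0.76,-0.05,1.85,0,0,0,-0.22],[0.76,0,2.22,0,0,0,-0.26],[0.76,0.04,2.6,0,0,0,-0.31],[0.76,0.11,2.95,0,0,0,-0.35]]]' 20
python3 -m jog '[[[0.76,0,0,0,0,0,0]]]' 20
python3 snap.py e15; python3 path.py 2.5
```

```text
time: 17.4
tool_pos: [0.5092, -0.069, 0.2318]
tcp_rot: [-2.762, -1.495, 0.002]
wrist_force: [-1.7, 1.0, 0.9]
width: 0.24
time: 17.52
tool_pos: [0.5096, -0.0692, 0.232]
tcp_rot: [2.764, 1.493, -0.001]
wrist_force: [-0.2, 0.3, 1.0]
width: 0.241
17.525 [ 0.5096 -0.0692  0.232 ] [ 2.7639e+00  1.4931e+00 -9.0000e-04] [-0.23  0.32  0.96] [ 0.028  0.073 -0.038] 0.241
[[ 5.482e-01  8.363e-01 -4.000e-04]
 [ 8.363e-01 -5.482e-01 -5.000e-04]
 [-6.000e-04 -1.000e-04 -1.000e+00]]
[ 0.5096 -0.0692  0.2321] [-1.06 -0.31 -0.47]
a0 48.2 r 0.0849
50.7 [-0.05  0.37] -0.044 [ 0.5124 -0.0716]
53.2 [-0.08  0.74] -0.088 [ 0.5153 -0.0738]
55.7 [-0.09  1.11] -0.132 [ 0.5184 -0.076 ]
58.2 [-0.08  1.48] -0.175 [ 0.5215 -0.078 ]
60.7 [-0.06  1.85] -0.219 [ 0.5247 -0.0798]
63.2 [-0.03  2.22] -0.262 [ 0.528  -0.0815]
65.7 [0.03 2.58] -0.306 [ 0.5314 -0.0831]
68.2 [0.1  2.95] -0.35 [ 0.5348 -0.0845]
70.7 [0.18 3.31] -0.393 [ 0.5383 -0.0858]
73.2 [0.28 3.67] -0.437 [ 0.5418 -0.0869]
75.7 [0.4  4.02] -0.475 [ 0.5454 -0.0878]
78.2 [0.53 4.37] -0.495 [ 0.549  -0.0886]
```

View pics/e15.png

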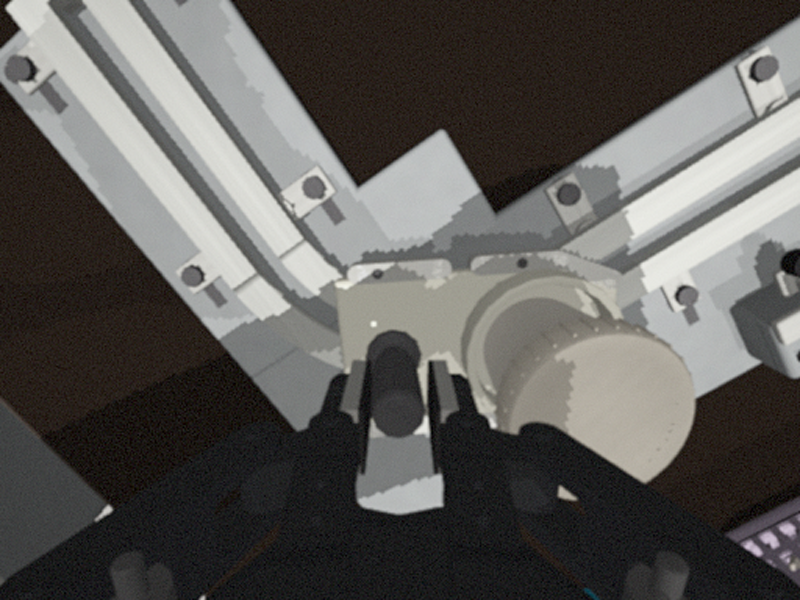

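The carrier is mid-bend with the knob centred in the jaws at (396,412) and the cup still seated.

```bash
python3 -m jog '[[[0.76,-0.05,0.37,0,0,0,-0.04],[0.76,-0.08,0.74,0,0,0,-0.09],[0.76,-0.09,1.11,0,0,0,-0.13],[0.76,-0.08,1.48,0,0,0,-0.18],[0.76,-0.06,1.85,0,0,0,-0.22],[0.76,-0.03,2.22,0,0,0,-0.26],[0.76,0.03,2.58,0,0,0,-0.31],[0.76,0.1,2.95,0,0,0,-0.35],[0.76,0.18,3.3,0,0,0,-0.39],[0.76,0.28,3.67,0,0,0,-0.43]]]' 20
python3 -m jog '[[[0.76,0,0,0,0,0,0]]]' 20
python3 path.py 2.5
```

```text
time: 18.82
tool_pos: [0.5415, -0.0867, 0.2319]
tcp_rot: [-2.38, -2.05, 0.002]
wrist_force: [-2.0, 1.2, 1.5]
width: 0.244
time: 18.95
tool_pos: [0.542, -0.0869, 0.2321]
tcp_rot: [2.382, 2.048, -0.0]
wrist_force: [-1.7, 0.7, -1.2]
width: 0.237
[ 0.542  -0.0869  0.2321] [-1.66  0.7  -1.17]
a0 73.3 r 0.0849
75.8 [-0.05  0.37] -0.045 [ 0.5456 -0.0879]
78.3 [-0.07  0.74] -0.066 [ 0.5492 -0.0887]
80.8 [-0.08  1.11] -0.086 [ 0.5529 -0.0893]
83.3 [-0.07  1.48] -0.106 [ 0.5566 -0.0898]
85.8 [-0.05  1.85] -0.127 [ 0.5603 -0.0901]
88.3 [-0.01  2.22] -0.147 [ 0.564  -0.0902]
90.8 [0.05 2.58] -0.161 [ 0.5677 -0.0902]
93.3 [0.11 2.95] -0.161 [ 0.5714 -0.0902]
95.8 [0.17 3.32] -0.161 [ 0.5751 -0.0902]
98.3 [0.23 3.68] -0.161 [ 0.5788 -0.0901]
100.8 [0.29 4.05] -0.161 [ 0.5825 -0.0901]
103.3 [0.35 4.41] -0.161 [ 0.5862 -0.09  ]
```

```bash
python3 -m jog '[[[0.76,-0.05,0.37,0,0,0,-0.04],[0.76,-0.07,0.74,0,0,0,-0.07],[0.76,-0.08,1.11,0,0,0,-0.09],[0.76,-0.07,1.48,0,0,0,-0.11],[0.76,-0.05,1.85,0,0,0,-0.13],[0.76,-0.01,2.22,0,0,0,-0.15],[0.76,0.05,2.58,0,0,0,-0.16]]]' 20
python3 -m jog '[[[0.76,0,0,0,0,0,0]]]' 20
python3 snap.py e16; python3 path.py 2.5
```

```text
time: 19.82
tool_pos: [0.5678, -0.0902, 0.2322]
tcp_rot: [2.208, 2.234, -0.0]
wrist_force: [-1.3, 0.4, -0.2]
width: 0.236
time: 19.95
tool_pos: [0.5682, -0.0902, 0.2323]
tcp_rot: [2.208, 2.233, 0.001]
wrist_force: [-0.2, -0.4, 0.4]
width: 0.238
19.95 [ 0.5682 -0.0902  0.2323] [2.2084e+00 2.2330e+00 1.2000e-03] [-0.24 -0.43  0.36] [-0.01   0.063  0.01 ] 0.238
[[-1.110e-02  9.999e-01  1.200e-03]
 [ 9.999e-01  1.110e-02 -2.000e-04]
 [-2.000e-04  1.200e-03 -1.000e+00]]
[ 0.568  -0.0902  0.2323] [0.05 0.65 1.34]
a0 91.0 r 0.0849
93.5 [-0.01  0.37] -0.0 [ 0.5717 -0.0902]
96.0 [-0.01  0.74] -0.0 [ 0.5754 -0.0902]
98.5 [-0.01  1.11] -0.0 [ 0.5791 -0.0901]
101.0 [-0.01  1.48] -0.0 [ 0.5828 -0.0901]
103.5 [-0.01  1.85] -0.0 [ 0.5865 -0.09  ]
106.0 [-0.01  2.23] -0.0 [ 0.5902 -0.09  ]
108.5 [-0.01  2.6 ] -0.0 [ 0.5939 -0.09  ]
111.0 [-0.01  2.97] -0.0 [ 0.5977 -0.0899]
113.5 [-0.01  3.34] -0.0 [ 0.6014 -0.0899]
116.0 [-0.01  3.71] -0.0 [ 0.6051 -0.0898]
118.5 [-0.01  4.08] -0.0 [ 0.6088 -0.0898]
121.0 [-0.01  4.45] -0.0 [ 0.6125 -0.0898]
```

View pics/e16.png

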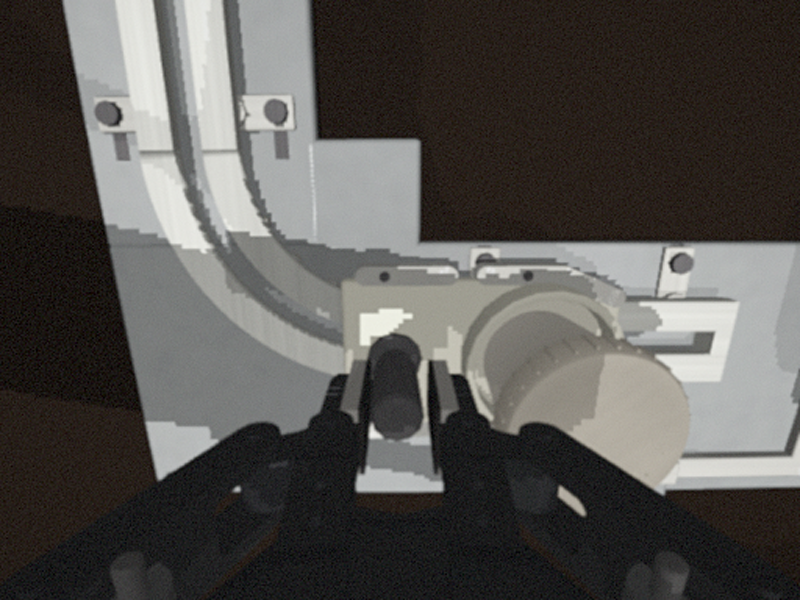

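```bash
python3 -m jog '[[[0.76,0,0.3,0,0,0,0],[0.76,0,0.6,0,0,0,0],[0.76,0,0.9,0,0,0,0],[0.76,0,1.2,0,0,0,0]]]' 20
python3 -m jog '[[[0.76,0,0.3,0,0,0,0],[0.76,0,0.6,0,0,0,0],[0.76,0,0.9,0,0,0,0],[0.76,0,1.2,0,0,0,0]]]' 20
python3 -m jog '[[[0.76,0,0.3,0,0,0,0],[0.76,0,0.6,0,0,0,0],[0.76,0,0.9,0,0,0,0],[0.76,0,1.2,0,0,0,0]]]' 20
python3 -m jog '[[[0.76,0,0.3,0,0,0,0],[0.76,0,0.6,0,0,0,0],[0.76,0,0.9,0,0,0,0],[0.76,0,1.2,0,0,0,0]]]' 20
python3 snap.py e17
```

```text
time: 20.5
tool_pos: [0.5798, -0.09, 0.2322]
tcp_rot: [2.209, 2.234, -0.0]
wrist_force: [-0.9, 0.1, 0.7]
width: 0.241
time: 21.0
tool_pos: [0.5917, -0.0899, 0.2322]
tcp_rot: [-2.209, -2.234, 0.0]
wrist_force: [-2.1, -0.5, 1.4]
width: 0.241
time: 21.5
tool_pos: [0.6024, -0.0897, 0.2317]
tcp_rot: [-2.207, -2.231, 0.005]
wrist_force: [-7.0, -0.5, 3.5]
width: 0.239
time: 22.0
tool_pos: [0.6145, -0.0895, 0.2317]
tcp_rot: [-2.207, -2.231, 0.004]
wrist_force: [-7.2, 0.2, 4.1]
width: 0.241
22.0 [ 0.6145 -0.0895  0.2317] [-2.2068 -2.2314  0.0042] [-7.16  0.17  4.1 ] [-0.045  1.153 -0.019] 0.241
[[-1.110e-02  9.999e-01 -4.200e-03]
 [ 9.999e-01  1.110e-02  4.000e-04]
 [ 5.000e-04 -4.200e-03 -1.000e+00]]
```

View pics/e17.png

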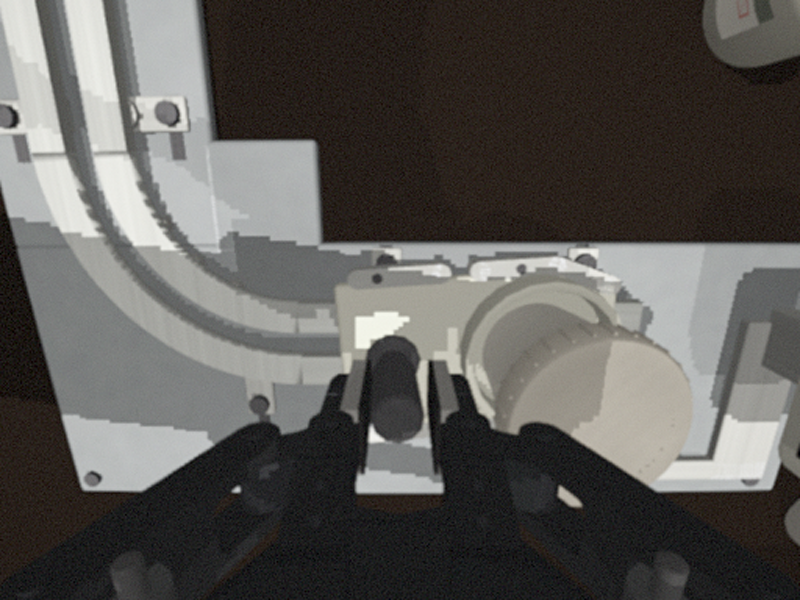

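```bash
python3 -m jog '[[[0.76,0,0.2,0,0,0,0],[0.76,0,0.4,0,0,0,0],[0.76,0,0.6,0,0,0,0]]]' 20 | grep -E "pos|force"
python3 -m jog '[[[0.76,0,0.2,0,0,0,0],[0.76,0,0.4,0,0,0,0]]]' 20 | grep -E "pos|force"
python3 -m jog '[[[0.76,0,0.2,0,0,0,0],[0.76,0,0.3,0,0,0,0]]]' 20 | grep -E "pos|force"
python3 - <<'E'
from h import *
for n in ("top","side"):
    im=bot.read_camera(n); cv2.imwrite(f"pics/r_{n}.png",im[:,:,::-1])
a=cv2.imread("pics/r_top.png")[110:270,220:340]; b=cv2.imread("pics/r_side.png")[160:270,180:360]
cv2.imwrite("pics/r1.png",cv2.resize(a,None,fx=3.7,fy=3.7,interpolation=cv2.INTER_CUBIC))
cv2.imwrite("pics/r2.png",cv2.resize(b,None,fx=4.4,fy=4.4,interpolation=cv2.INTER_CUBIC))
E
```

```text
tool_pos: [0.6209, -0.0894, 0.2317]
wrist_force: [-5.2, 0.0, 2.6]
tool_pos: [0.625, -0.0894, 0.2318]
wrist_force: [-4.0, -0.4, 1.3]
tool_pos: [0.6282, -0.0893, 0.2318]
wrist_force: [-4.4, 1.0, 1.0]
```

View pics/r1.png

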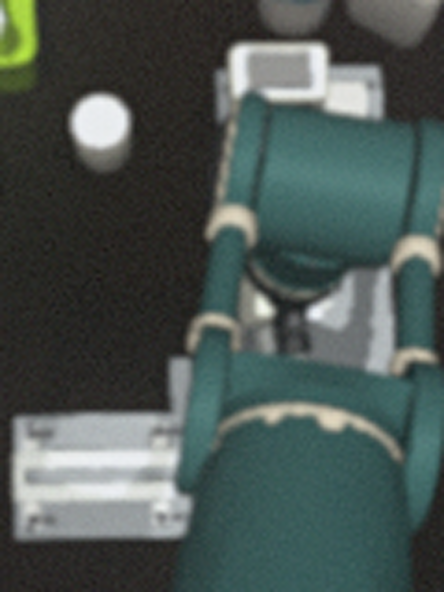

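View pics/r2.png

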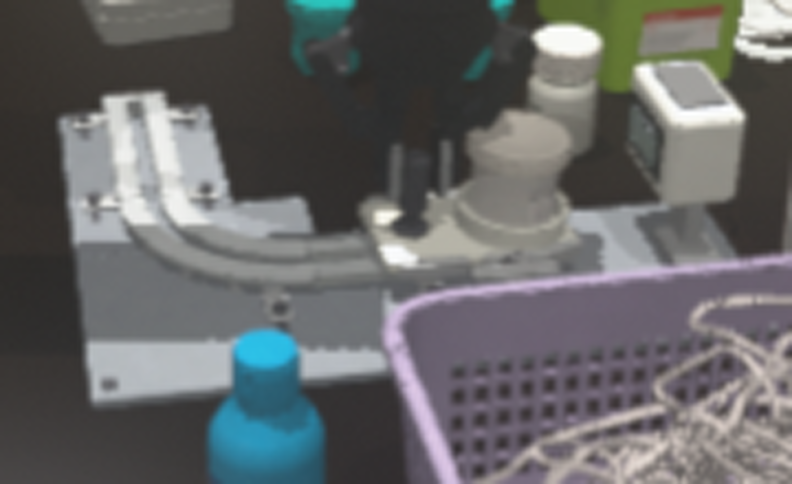

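```bash
for i in 1; do
python3 -m jog '[[[0.76,0,0.1,0,0,0,0],[0.76,0,0.2,0,0,0,0]]]' 20 | grep -E "pos|force|width"
python3 -m jog '[[[0.76,0,0.1,0,0,0,0],[0.76,0,0.2,0,0,0,0]]]' 20 | grep -E "pos|force|width"
python3 -m jog '[[[0.76,0,0.1,0,0,0,0],[0.76,0,0.2,0,0,0,0]]]' 20 | grep -E "pos|force|width"
done
```

```text
tool_pos: [0.6304, -0.0894, 0.2319]
wrist_force: [-4.2, 0.8, 0.8]
width: 0.24
tool_pos: [0.6325, -0.0894, 0.232]
wrist_force: [-4.6, 1.6, 0.5]
width: 0.242
tool_pos: [0.6345, -0.0894, 0.232]
wrist_force: [-4.1, 1.5, 0.2]
width: 0.244
```

```bash

python3 -m jog '[[[0.76,0,0.1,0,0,0,0]]]' 20 | grep -E "pos|force|width"
python3 -m jog '[[[0.76,0,0.1,0,0,0,0]]]' 20 | grep -E "pos|force|width"
python3 -m jog '[[[0.76,0,0.1,0,0,0,0]]]' 20 | grep -E "pos|force|width"
```

```text
tool_pos: [0.6355, -0.0894, 0.232]
wrist_force: [-5.4, 0.8, -0.5]
width: 0.241
tool_pos: [0.6366, -0.0894, 0.232]
wrist_force: [-4.3, 0.5, -0.7]
width: 0.243
tool_pos: [0.6377, -0.0894, 0.2321]
wrist_force: [-3.4, 0.5, -0.6]
width: 0.238
```

```bash

python3 -m jog '[[[0.76,0,0.08,0,0,0,0]]]' 20 | grep -E "pos|force|width"
python3 -m jog '[[[0.76,0,0.08,0,0,0,0]]]' 20 | grep -E "pos|force|width"
python3 -m jog '[[[0.76,0,0.08,0,0,0,0]]]' 20 | grep -E "pos|force|width"
```

```text
tool_pos: [0.6386, -0.0894, 0.2322]
wrist_force: [-3.9, -0.8, -1.3]
width: 0.239
tool_pos: [0.6396, -0.0895, 0.2323]
wrist_force: [-3.4, -0.1, -0.9]
width: 0.242
tool_pos: [0.6406, -0.0895, 0.2326]
wrist_force: [-2.5, -0.0, 0.1]
width: 0.241
```

```bash

python3 -m jog '[[[0.76,0,0.08,0,0,0,0]]]' 20 | grep -E "pos|force|width"
python3 -m jog '[[[0.76,0,0.08,0,0,0,0]]]' 20 | grep -E "pos|force|width"
```

```text
tool_pos: [0.6415, -0.0895, 0.2328]
wrist_force: [-0.8, 0.9, 0.4]
width: 0.241
tool_pos: [0.6424, -0.0895, 0.2329]
wrist_force: [0.6, 0.3, -0.9]
width: 0.238
```

```bash
python3 snap.py e18; python3 - <<'E'
import pickle,cv2
for n in ("e17","e18"):
    im=pickle.load(open(n+".pkl","rb"))[1][:,:,::-1]
    cv2.imwrite("pics/z_%s.png"%n,cv2.resize(im[205:305,200:310],None,fx=6,fy=6,interpolation=cv2.INTER_CUBIC))
E
```

```text
24.775 [ 0.6424 -0.0895  0.2329] [2.2077 2.232  0.0026] [ 0.57  0.34 -0.85] [-0.039  0.042 -0.01 ] 0.238
[[-1.090e-02  9.999e-01  2.700e-03]
 [ 9.999e-01  1.090e-02 -4.000e-04]
 [-4.000e-04  2.700e-03 -1.000e+00]]
```

View pics/z_e18.png

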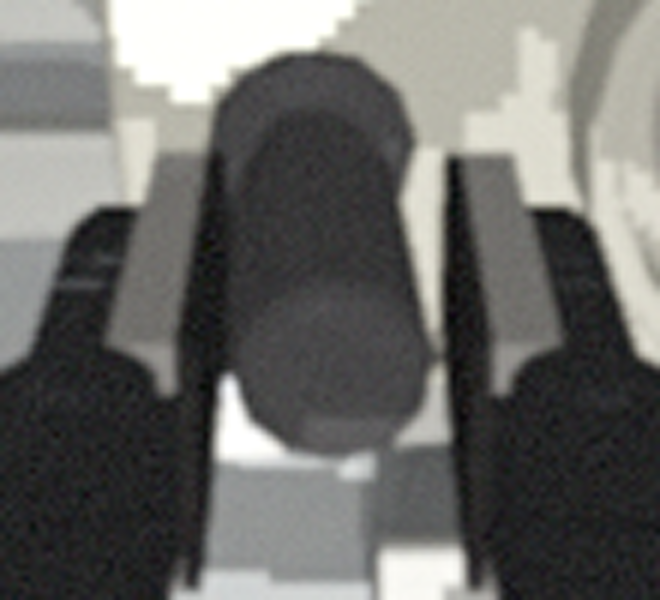

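View pics/z_e17.png

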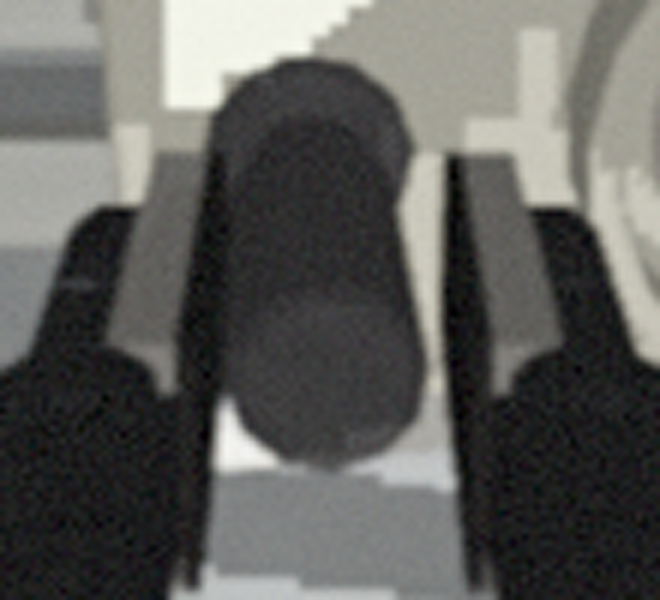

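```bash

python3 -m jog '[[[0.76,0,0.05,0,0,0,0],[0.76,0,0.05,0,0,0,0]]]' 20 | grep -E "pos|force|width"
python3 -m jog '[[[0.76,0,0.05,0,0,0,0],[0.76,0,0.05,0,0,0,0]]]' 20 | grep -E "pos|force|width"
```

```text
tool_pos: [0.6424, -0.0894, 0.2325]
wrist_force: [1.0, -0.3, 1.1]
width: 0.241
tool_pos: [0.6426, -0.0893, 0.2322]
wrist_force: [0.5, 0.1, 0.0]
width: 0.236
```

```bash

python3 -m jog '[[[0.76,0,0.05,0,0,0,0],[0.76,0,0.05,0,0,0,0]]]' 20 | grep -E "pos|force|width"
python3 -m jog '[[[0.76,0,0.05,0,0,0,0],[0.76,0,0.05,0,0,0,0]]]' 20 | grep -E "pos|force|width"
python3 snap.py e19; python3 - <<'E'
import pickle,cv2
im=pickle.load(open("e19.pkl","rb"))[1][:,:,::-1]
cv2.imwrite("pics/z_e19.png",cv2.resize(im[205:305,200:310],None,fx=6,fy=6,interpolation=cv2.INTER_CUBIC))
E
```

```text
tool_pos: [0.6431, -0.0893, 0.2322]
wrist_force: [0.0, -0.3, -0.3]
width: 0.238
tool_pos: [0.6436, -0.0893, 0.2322]
wrist_force: [-0.4, 0.1, 0.8]
width: 0.24
25.825 [ 0.6436 -0.0893  0.2322] [2.2091e+00 2.2336e+00 1.0000e-04] [-0.4   0.1   0.75] [-0.034 -0.022 -0.004] 0.24
[[-1.100e-02  9.999e-01  1.000e-04]
 [ 9.999e-01  1.100e-02 -0.000e+00]
 [-0.000e+00  1.000e-04 -1.000e+00]]
```

View pics/z_e19.png

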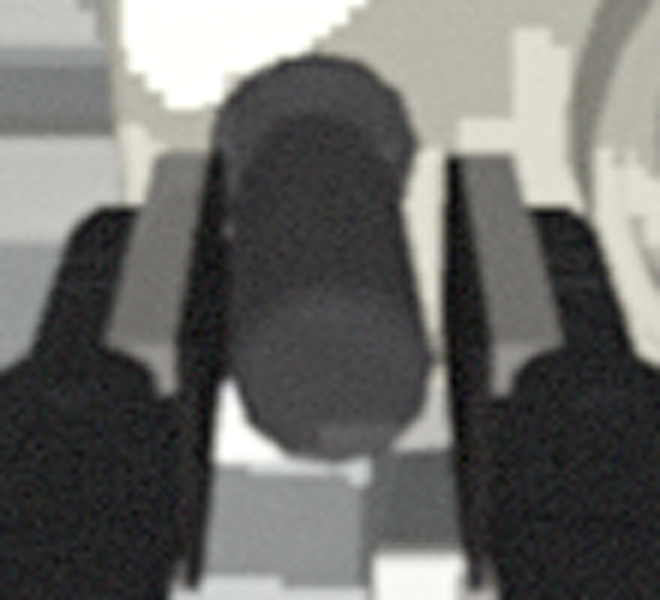

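```bash

python3 -m jog '[[[0.76,0,0.05,0,0,0,0],[0.76,0,0.05,0,0,0,0]]]' 20 | grep -E "pos|force|width"
python3 -m jog '[[[0.76,0,0.05,0,0,0,0],[0.76,0,0.05,0,0,0,0]]]' 20 | grep -E "pos|force|width"
```

```text
tool_pos: [0.644, -0.0893, 0.2321]
wrist_force: [-1.5, 0.2, 0.1]
width: 0.237
tool_pos: [0.6444, -0.0892, 0.2321]
wrist_force: [-1.4, 1.2, 0.0]
width: 0.24
```

```bash

python3 -m jog '[[[0.76,0,0.05,0,0,0,0],[0.76,0,0.05,0,0,0,0]]]' 20 | grep -E "pos|force|width"
python3 -m jog '[[[0.76,0,0.05,0,0,0,0],[0.76,0,0.05,0,0,0,0]]]' 20 | grep -E "pos|force|width"
```

```text
tool_pos: [0.6449, -0.0892, 0.232]
wrist_force: [-1.5, 0.5, 0.1]
width: 0.241
tool_pos: [0.6455, -0.0892, 0.232]
wrist_force: [-2.4, 2.1, -0.1]
width: 0.241
```

```bash

python3 -m jog '[[[0.68,0,0,0,0,0,0],[0.66,0,0,0,0,0,0],[0.66,0,0,0,0,0,0]]]' 20 | grep -E "pos|force|width"
python3 snap.py e20; python3 - <<'E'
import pickle,cv2
im=pickle.load(open("e20.pkl","rb"))[1][:,:,::-1]
cv2.imwrite("pics/z_e20.png",cv2.resize(im[205:305,200:310],None,fx=6,fy=6,interpolation=cv2.INTER_CUBIC))
E
```

```text
tool_pos: [0.6459, -0.0894, 0.2324]
wrist_force: [0.1, -1.0, 0.0]
width: 0.341
27.25 [ 0.6459 -0.0894  0.2324] [2.2086e+00 2.2330e+00 8.0000e-04] [ 0.14 -0.95  0.01] [ 0.004 -0.     0.002] 0.341
[[-1.100e-02  9.999e-01  1.000e-03]
 [ 9.999e-01  1.100e-02 -2.000e-04]
 [-2.000e-04  1.000e-03 -1.000e+00]]
```

View pics/z_e20.png

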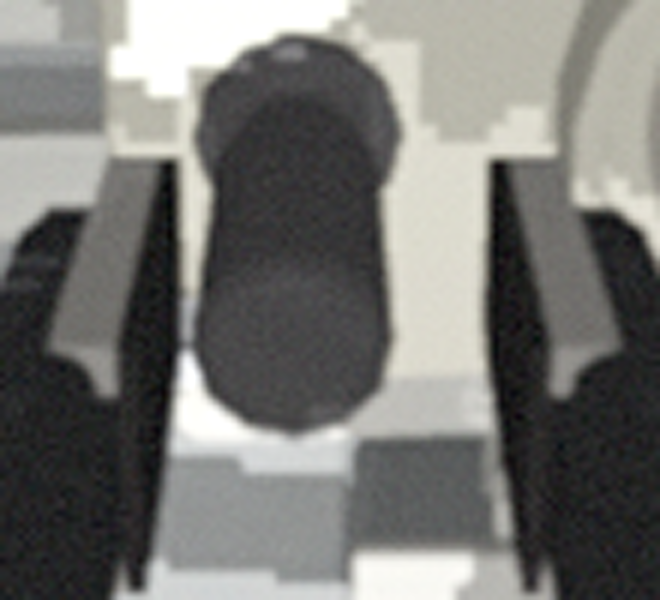

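The knob sprang back about 3 mm on release, to (292,350) in the crop, so the roller appears to have centred the carrier. I'll lift clear and look at the roller.

```bash

python3 -m jog '[[[0.66,0,-0.2,0,0,0,0],[0.66,0,-0.2,-1.5,0,0,0],[0.66,0,-0.2,-4,0,0,0],[0.66,0,-0.2,-8,0,0,0],[0.66,-4,-5,-12,0,0,0],[0.66,-8,-5,-12,0,0,0],[0.66,-11,-5,-12,0,0,0],[0.66,-11,-5,-12,0,0,0],[0.66,-11,-5,-12,0,0,0]]]' 20 
python3 snap.py e21; python3 - <<'E'
import pickle,cv2
im=pickle.load(open("e21.pkl","rb"))[1][:,:,::-1]
cv2.imwrite("pics/z_e21.png",cv2.resize(im[90:240,220:420],None,fx=3.9,fy=3.9,interpolation=cv2.INTER_CUBIC))
E
```

```text
time: 28.42
tool_pos: [0.5967, -0.1995, 0.3528]
tcp_rot: [2.209, 2.233, 0.001]
wrist_force: [0.9, 0.5, -0.2]
width: 0.339
28.425 [ 0.5967 -0.1995  0.3528] [2.2095e+00 2.2332e+00 9.0000e-04] [ 0.86  0.46 -0.22] [-0.019  0.046 -0.022] 0.339
[[-1.070e-02  9.999e-01  5.000e-04]
 [ 9.999e-01  1.070e-02  3.000e-04]
 [ 3.000e-04  5.000e-04 -1.000e+00]]
```

View pics/e21.png

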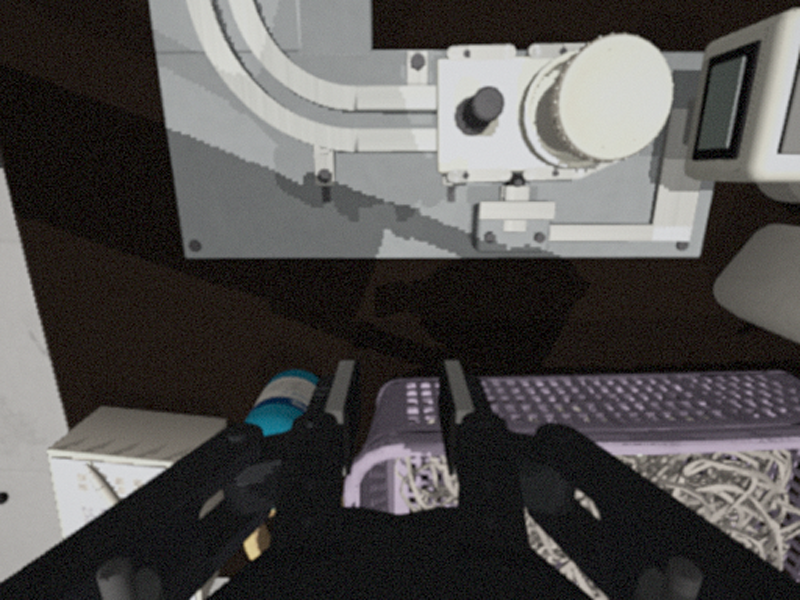

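View pics/z_e21.png

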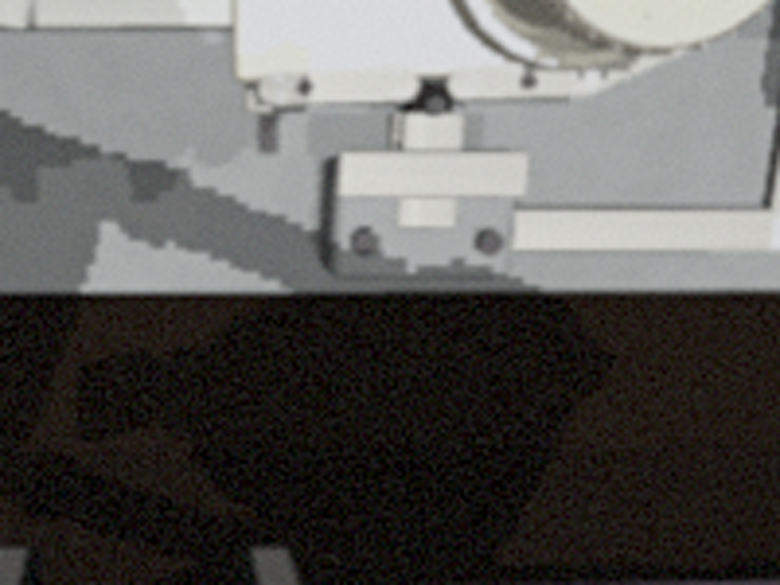

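```bash

python3 -m jog '[[[0.66,0.5,4,2,0,0,0],[0.66,0.5,6,5,0,0,0],[0.66,0.5,6,6,0,0,0],[0.66,0.5,6,6,0,0,0]]]' 20 
python3 snap.py e22; python3 - <<'E'
import pickle,cv2
im=pickle.load(open("e22.pkl","rb"))[1][:,:,::-1]
cv2.imwrite("pics/z_e22.png",cv2.resize(im[70:200,180:380],None,fx=3.9,fy=3.9,interpolation=cv2.INTER_CUBIC))
E
```

```text
time: 28.98
tool_pos: [0.656, -0.1931, 0.2908]
tcp_rot: [-2.206, -2.233, 0.003]
wrist_force: [1.0, -0.4, 0.4]
width: 0.339
28.975 [ 0.656  -0.1931  0.2908] [-2.2057 -2.2328  0.0025] [ 1.02 -0.38  0.39] [-0.026 -0.034  0.008] 0.339
[[-0.0122  0.9999 -0.0033]
 [ 0.9999  0.0122  0.001 ]
 [ 0.0011 -0.0033 -1.    ]]
```

View pics/z_e22.png

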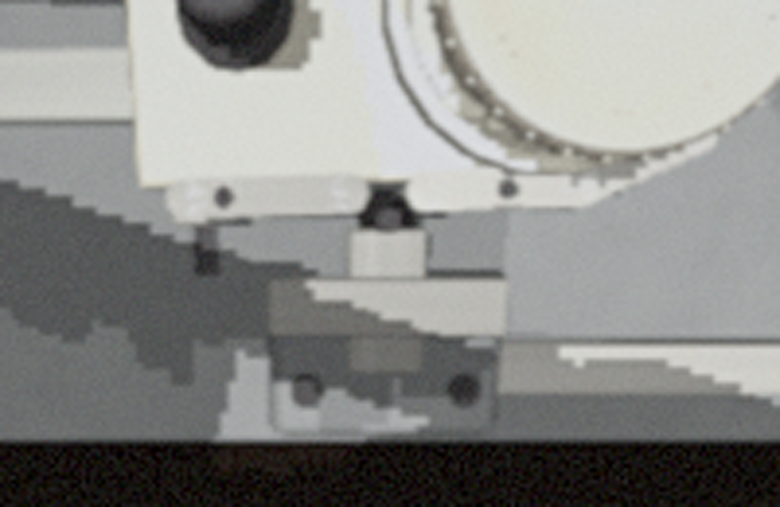

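The roller at (388,205) sits in the notch between the two strips. The cup is upright in the nest and the gripper is clear, so I'm handing in.

```bash
python3 -m jog '[[[0.66,0,0,-2,0,0,0],[0.66,0,0,-2,0,0,0],[0.66,0,0,-2,0,0,0],[0.66,0,0,-2,0,0,0]]]' 20
python3 - <<'E'
from workcell import bot
print(bot.finish_job())
E
```

```text
time: 29.52
tool_pos: [0.6565, -0.1942, 0.3123]
tcp_rot: [-2.209, -2.233, 0.0]
wrist_force: [0.7, -1.0, -0.8]
width: 0.341
the job is handed in; nothing more can be done
None
```

The job is handed in at 29.5 s of the 72 s allowed. The cup is in the nest and the carrier is indexed at the reader as far as the cameras show; `finish_job` gave no verdict.

- **Cup:** I picked the white cup by its lid and set it in the nest while the carrier was in the loading lane. It was still upright in the nest in the last picture.
- **Slide:** I held the knob loosely between the fingers, with about 1 mm of play each side, and pushed the carrier round the bend in short steps. The wrist force along the travel, read at the end of each move, peaked at about 9 N. It was about 4 N with the roller on the side strip. I had no reading of the carrier-to-track force itself.
- **Click:** The pushing force fell from about 4 N to zero near 160 mm. I pushed about 4 mm further to feel for the notch's far side. When I let go, the knob sprang back about 3 mm.
- **Last checks:** The final close-up shows the roller in the notch between the strips and the gripper clear of everything. The carrier is at roughly 161 mm, within the 145 to 175 mm allowed.

**What didn't go to plan:**
- While I carried the cup over, it brushed the knob and nudged the carrier forward about 5 mm. It stayed well inside the loading lane.
- The camera estimates of the nest disagreed by 2 to 3 mm, so I placed the cup by comparing it with the nest rim in one close-up.
- I did not measure the jar, wash bottle and grey case again at the end. Apart from the cup, knob and carrier, nothing was touched on purpose.

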